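Load the two-tier firing rack with tapered moulds

TASK

Load the firing rack for the kiln: first seat a spare mould fully home and upright in every empty sleeve of the rack, leaving the moulds already in it where they are. Then lay the white board flat over them, centred and square on the two end bricks, and on the board stand the two loose sleeves upright on its middle line, each with a spare mould seated fully home in it. Leave the other things on the bench alone; a spare mould may be left over.

Things in the scene. Friction and masses are not known exactly. Their poses are not given: they have to be found in the camera images.
- rack: Fixed firing rack: steel plate 80 x 340 x 12 mm, an upright brick (70 x 22 mm, top 85 mm above the bench) at each end, and between them a row of four terracotta sleeves along y. Each sleeve is 35 mm tall, 59 mm across the lip (47 mm above the bench), inside about 52 mm clear at the mouth and 42 mm at the floor. Origin: under the plate's centre; x across, y along the row, z up.
- well0 (a point): Centre of the floor inside the rack's sleeve 0 (17 mm above the bench), at y = -105 mm in the rack's frame; where a mould's foot rests. A seated mould is about 2 mm free all round; its collar is wholly above the lip and its top 73 mm above the bench.
- well1 (a point): Centre of the floor inside the rack's sleeve 1 (17 mm above the bench), at y = -35 mm in the rack's frame; where a mould's foot rests. A seated mould is about 2 mm free all round; its collar is wholly above the lip and its top 73 mm above the bench.
- well2 (a point): Centre of the floor inside the rack's sleeve 2 (17 mm above the bench), at y = 35 mm in the rack's frame; where a mould's foot rests. A seated mould is about 2 mm free all round; its collar is wholly above the lip and its top 73 mm above the bench.
- well3 (a point): Centre of the floor inside the rack's sleeve 3 (17 mm above the bench), at y = 105 mm in the rack's frame; where a mould's foot rests. A seated mould is about 2 mm free all round; its collar is wholly above the lip and its top 73 mm above the bench.
- deck (a point): Centre of the rack at the height of the brick tops, 85 mm above the bench: where the centre of the board's underside belongs.
- loaded0: Mould: solid steel-shelled cone, white plaster top, standing upright. Foot 36 mm across, widening to 50 mm at 34 mm height, then a straight collar 50 mm across up to its flat top at 56 mm; 0.20 kg, heavy at the foot. Origin: centre of the foot; z up. If present, it is already seated in the rack's sleeve 0; None if that sleeve starts empty.
- loaded1: Mould: solid steel-shelled cone, white plaster top, standing upright. Foot 36 mm across, widening to 50 mm at 34 mm height, then a straight collar 50 mm across up to its flat top at 56 mm; 0.20 kg, heavy at the foot. Origin: centre of the foot; z up. If present, it is already seated in the rack's sleeve 1; None if that sleeve starts empty.
- loaded2: Mould: solid steel-shelled cone, white plaster top, standing upright. Foot 36 mm across, widening to 50 mm at 34 mm height, then a straight collar 50 mm across up to its flat top at 56 mm; 0.20 kg, heavy at the foot. Origin: centre of the foot; z up. If present, it is already seated in the rack's sleeve 2; None if that sleeve starts empty.
- loaded3: Mould: solid steel-shelled cone, white plaster top, standing upright. Foot 36 mm across, widening to 50 mm at 34 mm height, then a straight collar 50 mm across up to its flat top at 56 mm; 0.20 kg, heavy at the foot. Origin: centre of the foot; z up. If present, it is already seated in the rack's sleeve 3; None if that sleeve starts empty.
- spare0: Mould: solid steel-shelled cone, white plaster top, standing upright. Foot 36 mm across, widening to 50 mm at 34 mm height, then a straight collar 50 mm across up to its flat top at 56 mm; 0.20 kg, heavy at the foot. Origin: centre of the foot; z up. Spare, waiting on the bench.
- spare1: Mould: solid steel-shelled cone, white plaster top, standing upright. Foot 36 mm across, widening to 50 mm at 34 mm height, then a straight collar 50 mm across up to its flat top at 56 mm; 0.20 kg, heavy at the foot. Origin: centre of the foot; z up. Spare, waiting on the bench.
- spare2: Mould: solid steel-shelled cone, white plaster top, standing upright. Foot 36 mm across, widening to 50 mm at 34 mm height, then a straight collar 50 mm across up to its flat top at 56 mm; 0.20 kg, heavy at the foot. Origin: centre of the foot; z up. Spare, waiting on the bench.
- spare3: Mould: solid steel-shelled cone, white plaster top, standing upright. Foot 36 mm across, widening to 50 mm at 34 mm height, then a straight collar 50 mm across up to its flat top at 56 mm; 0.20 kg, heavy at the foot. Origin: centre of the foot; z up. Spare, waiting on the bench.
- spare4: Mould: solid steel-shelled cone, white plaster top, standing upright. Foot 36 mm across, widening to 50 mm at 34 mm height, then a straight collar 50 mm across up to its flat top at 56 mm; 0.20 kg, heavy at the foot. Origin: centre of the foot; z up. Spare, waiting on the bench.
- sleeve0: Loose terracotta sleeve on the bench, mouth up: 35 mm tall, foot 47 mm across, widening to a straight lip 59 mm across from 25 to 35 mm height; wall 3.5 mm, inner floor 5 mm above the foot, mouth about 52 mm clear. A seated mould stands on the inner floor, about 2 mm free all round, collar wholly above the lip. 0.12 kg. Origin: centre of the foot; z up.
- sleeve1: Loose terracotta sleeve on the bench, mouth up: 35 mm tall, foot 47 mm across, widening to a straight lip 59 mm across from 25 to 35 mm height; wall 3.5 mm, inner floor 5 mm above the foot, mouth about 52 mm clear. A seated mould stands on the inner floor, about 2 mm free all round, collar wholly above the lip. 0.12 kg. Origin: centre of the foot; z up.
- board: Plain white ceramic board 66 x 340 x 8 mm, 0.28 kg, lying flat on the bench; can be gripped across its 66 mm width at the middle. Origin: centre of the underside; x across its width, y along its length, z up.
- flux: Bystander: small white bottle with a blue cap, 32 mm across, 75 mm tall, standing on the bench. Origin under its centre.
- spool: Bystander: short brass cylinder, 40 mm across, 30 mm tall, standing on the bench. Origin under its centre.

How it is judged:
By the outcome, as a careful person would: the job done as asked, in the order asked, and still so for the second after the job is handed in, with the robot touching nothing.
Of loaded0, loaded1, loaded2, loaded3 only 1 to 2 are there at a start; the rules pass over those that are not, and their reading is None.
At some moment in a run one of spare0, spare1, spare2, spare3, spare4, sleeve0, sleeve1 may be knocked a few centimetres aside while the robot is not near it.
It also fails if it takes over 210 s, if anything falls off the work surface, if the arm or the gripper's body presses on something with over 40 N, if the wrist force passes 120 N, or if a joint passes its speed limit or range.

ROBOT

A 6-joint arm with a two-finger parallel gripper is mounted at the origin on the work surface. World frame = base frame: x ahead of the robot, y to its left, z up, the work surface at z = 0. Lengths are in m, angles in rad, forces in N, time in s.
With the tool pointing down it reaches from about 0.325 to 0.9 m from the base axis. Payload 6.1 kg.
Tool frame: the origin (TCP) lies on the centre line of the jaws, within the pads' length; the fingertips stand 14 mm ahead of it and the grasp point (between the pads) lies 5 mm behind it; z points along the fingers, y is the line along which they close (so a half turn about z gives the same grasp; the last joint's range is limited). The gripper opens to 85 mm and grips with 20 to 120 N. Pads are 22 mm wide; open, the fingers measure 114 mm over their backs; the gripper's body (76 mm by 85 mm) begins 54 mm behind the grasp point. The pads swing forward as they close: fully open they stand 13 mm farther back than shut.
Start: joints at [1.153, 0.22, 1.526, -0, 1.395, -0.126], TCP at [0.18, 0.599, 0.245] pointing down, gripper open.
Joint ranges: [-2.98, 2.98], [-0.91, 2.08], [0.09, 2.57], [-1.24, 4.39], [0.2, 2.65], [-2.68, 2.68]. Speed limits (rad/s): [2.57, 2.57, 3.01, 3.14, 3.14, 3.14].

INTERFACE

Orientations are given as a unit quaternion [x, y, z, w].
In Python, from workcell import manip gives the robot as it stands.
- The arm moves only by the tool pendant, called after "Call:" as name(argument=value, ...) on one line, values as JSON. Schema: {"type":"object","properties":{"steps":{"type":"array","items":{"type":"number"},"minItems":7,"maxItems":70},"clamp_n":{"type":"number"},"only":{"type":"string"},"quiet":{"type":"boolean"},"lines":{"type":"string"}},"required":["steps"],"additionalProperties":false}. steps is one flat list of numbers that holds 1 to 10 rows one after another, with no inner brackets; each row has 7 numbers: the finger opening in m, then dx, dy, dz in units of 100 mm, then a rotation vector rx, ry, rz in units of 0.05 rad; each row is the pose to reach, as a shift and turn from the pose commanded when the call began, along the tool's axes at that moment; what a row does not reach only later rows make up. A row lasts 1/10 s, in which the tool goes at most 0.05 m and 0.15 rad, less where a joint would pass 70% of its speed; a pose out of reach is approached as far as the arm can. The fingers move at their own pace and stop on an object; clamp_n is the grip in N (left out, the last holds). Time passes only in rows, so rows that do not move let the fingers close. The tool returns the time, the measured TCP pose, the force, the opening and the grip force at its end. only (a regular expression) keeps the lines of the reply that match it, lines (a string "A,B") keeps lines A to B, and quiet returns only ok. Input that does not fit is refused with a message, and nothing moves.
- manip.observe(): the state, without advancing time (a new reading comes with each control period).
- manip.read_camera(name): name is "scene" or "top" or "wrist"; returns a dict with "frame" (384x512x3 uint8, blue, green, red), "K" (3x3 intrinsics, pixels), "R" (3x3) and "t" (3): a world point X has camera coordinates R X + t; the wrist camera has in their place "T_tool_cam" (4x4, takes a point from camera to tool coordinates, whose origin is the TCP and whose axes are the flange's). Camera axes: x right, y down, z forward; pixel columns grow to the right and rows downward; lengths in m; the calibration is good to about 2 mm. A picture is of the moment at which its call begins: read the wrist's pose just before it. There is no depth.
- manip.close_job(): hands the job in; it is judged then, once.
The state is a dict: "time_s": time; "joint_positions": joint angles; "qd": joint speeds; "tau": joint torques, N m; "position": TCP position; "orientation": TCP orientation; "force": force on the tool from outside, world axes, zero at the start; "wrist_torque": the same for the moment, N m; "gripper_width": finger opening in m; "grasp_force": force on a finger pad.
Only numpy, scipy, OpenCV 4.12 (cv2) and the standard library are available. Lean on these libraries where they do the work, as an engineer would, in place of code of your own. Each camera call takes 0.05 s, during which the arm holds its last target. There are 200 camera calls.

## Working session

There is one attempt and no reset: what is moved stays moved. The work goes in short steps, Python scripts to look and compute and a tool call to move; the robot and the scene stay as the last step left them, time stands still between calls to the robot, and variables do not carry over. Pictures are saved under pics/ and viewed, at most 18 in all, crops included, and the job is handed in when it is done.

```bash
ls; mkdir -p pics; python3 - <<'E'
from workcell import manip
import cv2
print(manip.observe())
for n in ("scene","top"):
    c=manip.read_camera(n); cv2.imwrite(f"pics/{n}0.png",c["frame"]); print(n,c["K"],c["R"],c["t"])
c=manip.read_camera("wrist");print(c["T_tool_cam"],c["K"]);cv2.imwrite("pics/w0.png",c["frame"])
E
```

```text
pics
workcell.py
{'time_s': 0.0, 'joint_positions': array([ 1.15287772e+00,  2.21227205e-01,  1.52765204e+00,  1.19089898e-05,
        1.39470470e+00, -1.26101060e-01]), 'qd': array([ 1.29996147e-03,  2.01600135e-03, -7.94788857e-05,  1.78041088e-04,
        1.28170558e-03, -1.40717246e-03]), 'tau': array([-1.27446783e-03, -4.96906543e+01, -3.89388299e+01, -1.98281177e-04,
        1.11564554e-02,  7.96576842e-06]), 'position': array([0.17956456, 0.59802584, 0.2441769 ]), 'orientation': array([ 1.45392571e-01,  9.89373544e-01, -9.57461636e-04, -2.73143289e-04]), 'force': array([ 0.47056918, -0.05657131, -0.0906481 ]), 'wrist_torque': array([0.03487055, 0.03563718, 0.00601007]), 'grasp_force': 0.0, 'gripper_width': 0.08546066175205402}
scene [[421.43975879   0.         257.65202807]
 [  0.         421.43975879 192.89480516]
 [  0.           0.           1.        ]] [[ 0.44830462  0.89386856 -0.00468607]
 [ 0.66232529 -0.33568944 -0.6698043 ]
 [-0.60029007  0.29717266 -0.74252288]] [-0.30352236 -0.30139456  1.41023689]
top [[417.20377848   0.         257.32892186]
 [  0.         417.20377848 188.3619232 ]
 [  0.           0.           1.        ]] [[-0.00105308 -0.99998137 -0.00601246]
 [-0.99195657  0.00180561 -0.12656578]
 [ 0.12657428  0.00583081 -0.99193999]] [0.04066113 0.58293908 1.10729434]
[[-4.35718418e-04 -9.45560143e-01 -3.25447117e-01  8.47367126e-02]
 [ 9.99999882e-01 -3.42313463e-04 -3.44266070e-04  1.83363618e-04]
 [ 2.14119345e-04 -3.25447229e-01  9.45560181e-01 -1.29152418e-01]
 [ 0.00000000e+00  0.00000000e+00  0.00000000e+00  1.00000000e+00]] [[288.77308656   0.         251.19195595]
 [  0.         288.77308656 188.91423017]
 [  0.           0.           1.        ]]
```
View pics/top0.png

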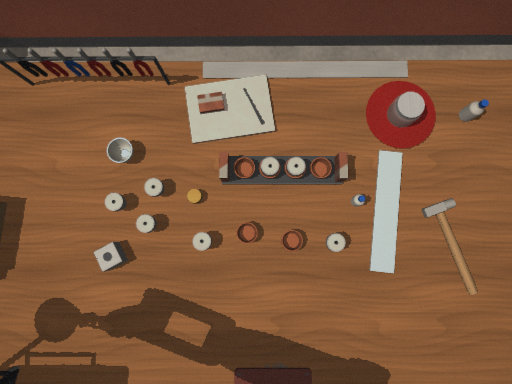

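View pics/scene0.png

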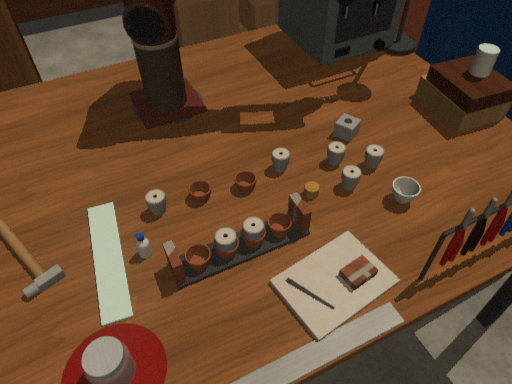

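The top view shows the rack with sleeves at px (244,168) and (321,168) empty, and (270,166) and (296,167) loaded. Spares are at (114,202), (153,187), (145,223), (202,241) and (337,242). The loose sleeves are at (248,233) and (292,240), and the board is around (387,211). The scene view agrees.

```bash
cat > h.py <<'E'
import numpy as np, cv2
from workcell import manip
from scipy.spatial.transform import Rotation as Ro
def cam(n):
    """-> camera dict with world pose: Rw (cam->world), o (centre)"""
    s=manip.observe(); c=manip.read_camera(n)
    if n=="wrist":
        T=np.eye(4); T[:3,:3]=Ro.from_quat(s["orientation"]).as_matrix(); T[:3,3]=s["position"]
        M=T@c["T_tool_cam"]; c["Rw"]=M[:3,:3]; c["o"]=M[:3,3]
    else: c["Rw"]=c["R"].T; c["o"]=-c["R"].T@c["t"]
    return c
def ray(c,uv,z):
    d=c["Rw"]@np.linalg.inv(c["K"])@np.r_[uv,1.]
    return (c["o"]+d*(z-c["o"][2])/d[2])
def proj(c,X):
    p=c["K"]@(c["Rw"].T@(np.asarray(X)-c["o"])); return p[:2]/p[2]
def masks(f):
    h=cv2.cvtColor(f,cv2.COLOR_BGR2HSV); H,S,V=cv2.split(h)
    return ((S<75)&(V>120)).astype(np.uint8)*255, (((H<10)|(H>172))&(S>110)&(V>50)).astype(np.uint8)*255
def blobs(m,lo,hi):
    out=[]
    for k in cv2.findContours(m,cv2.RETR_EXTERNAL,cv2.CHAIN_APPROX_NONE)[0]:
        k=cv2.convexHull(k); a=cv2.contourArea(k)
        if lo<a<hi: out.append((cv2.fitEllipse(k) if len(k)>4 else cv2.minAreaRect(k),a,k))
    return out
def top(zw=.056,zr=.035,pr=True):
    c=cam("top"); w,r=masks(c["frame"]); W=[];R=[]
    for e,a,_ in blobs(w,120,600): W.append(ray(c,e[0],zw)[:2])
    for e,a,_ in blobs(r,120,700): R.append(ray(c,e[0],zr)[:2])
    if pr:
        print("white",[p.round(3).tolist() for p in W]); print("red",[p.round(3).tolist() for p in R])
    return c,W,R
def go(x,y,z,yaw=None):
    """tool-axes shift/turn from the measured pose to a tool-down pose"""
    s=manip.observe(); R=Ro.from_quat(s["orientation"])
    d=R.inv().apply(np.array([x,y,z])-s["position"])
    t=""
    if yaw is not None:
        Y=np.array([np.cos(yaw),np.sin(yaw),0]);Z=np.array([0,0,-1.]);D=np.c_[np.cross(Y,Z),Y,Z]
        t=(R.inv()*Ro.from_matrix(D)).as_rotvec().round(4)
    print("pos",s["position"].round(4),"shift",d.round(4),t)
E
python3 - <<'E'
from h import *
c,W,R=top()
w,r=masks(c["frame"])
for e,a,k in blobs(w,1500,6000):
    q=cv2.minAreaRect(k); p=cv2.boxPoints(q); print(q,a,[ray(c,x,.008)[:2].round(4).tolist() for x in p])
for e,a,_ in blobs(r,60,900): print(np.round(e[0],1),a,ray(c,e[0],.047)[:2].round(4))
for e,a,_ in blobs(w,60,900): print('w',np.round(e[0],1),a,ray(c,e[0],.056)[:2].round(4))
E
```

```text
white [[0.401, 0.435], [0.437, -0.168], [0.44, 0.188], [0.488, 0.341], [0.526, -0.44], [0.546, 0.427], [0.586, 0.322], [0.643, -0.065], [0.643, 0.006], [0.688, 0.418], [0.804, -0.562], [0.814, -0.384], [0.977, 0.641], [0.972, 0.456], [0.974, 0.57]]
red [[0.442, -0.053], [0.463, 0.069], [0.642, -0.135], [0.643, 0.077], [0.66, -0.19], [0.819, 0.169], [0.928, 0.493], [0.93, 0.619], [0.928, 0.367]]
((385.844482421875, 211.09959411621094), (24.82088851928711, 121.74055480957031), 4.236394882202148) 2953.5 [[0.3582, -0.2657], [0.6975, -0.303], [0.692, -0.373], [0.3532, -0.3332]]
[291.8 240. ] 290.5 [ 0.4423 -0.0523]
[246.4 232.5] 298.0 [0.4623 0.0691]
[320.5 167.3] 327.5 [ 0.6394 -0.1329]
[244.  167.1] 326.0 [0.6405 0.0761]
[340.2 160.6] 159.0 [ 0.6581 -0.1872]
[222.  159.2] 87.5 [0.6627 0.1367]
[211.6 105.5] 205.5 [0.8152 0.1673]
[98.8 69.1] 202.5 [0.9226 0.4878]
[54.7 68.6] 220.0 [0.9245 0.6133]
[142.9  68.8] 201.5 [0.9232 0.3631]
w [108.2 255.8] 467.5 [0.4012 0.4348]
w [335.8 242.1] 259.5 [ 0.4365 -0.1681]
w [201.4 240.9] 249.5 [0.4401 0.1884]
w [144.8 223.1] 246.0 [0.4876 0.3407]
w [436.5 208.4] 254.5 [ 0.5256 -0.4395]
w [358.2 199.7] 74.0 [ 0.5495 -0.2311]
w [113.3 201.3] 235.5 [0.5463 0.4274]
w [152.8 186.4] 237.0 [0.5864 0.3222]
w [348.  170.1] 76.0 [ 0.6299 -0.206 ]
w [224.  171.7] 75.5 [0.6262 0.1302]
w [295.7 165.5] 238.5 [ 0.6431 -0.0647]
w [269.5 165.4] 239.5 [0.6434 0.0065]
w [119.  149.7] 501.5 [0.6879 0.4179]
w [475.7 107.7] 124.5 [ 0.8036 -0.5625]
w [410.6 104.3] 534.5 [ 0.8141 -0.384 ]
w [44.4 49.6] 130.0 [0.977  0.6412]
w [109.6  51.2] 340.0 [0.9716 0.4562]
w [69.3 50.6] 140.5 [0.9739 0.5704]
```

```bash
python3 - <<'E'
from h import *
go(.44,.188,.18,0.)
E
```

```text
pos [0.1797 0.5983 0.2446] shift [-0.3674 -0.3179  0.0649] [-1.100e-03  7.000e-04  1.279e+00]
```

Careful with the scale: shifts go in units of 100 mm and turns go in units of 0.05 rad. That gives: -0.367 m is -3.67, -0.318 m is -3.18, 1.279 rad is 25.58.

Call:
pendant(steps=[0.085,-3.67,-3.18,0.65,0,0,25.58,0.085,-3.67,-3.18,0.65,0,0,25.58,0.085,-3.67,-3.18,0.65,0,0,25.58,0.085,-3.67,-3.18,0.65,0,0,25.58,0.085,-3.67,-3.18,0.65,0,0,25.58,0.085,-3.67,-3.18,0.65,0,0,25.58,0.085,-3.67,-3.18,0.65,0,0,25.58,0.085,-3.67,-3.18,0.65,0,0,25.58,0.085,-3.67,-3.18,0.65,0,0,25.58,0.085,-3.67,-3.18,0.65,0,0,25.58], clamp_n=60)

```text
time_s: 1.2
position: [0.4407, 0.1861, 0.1801]
orientation: [0.708, 0.706, 0.0, 0.0]
force: [-0.8, 0.2, 1.2]
gripper_width: 0.0849
grasp_force: 0.0
```

```bash
python3 - <<'E'
from h import *
go(.44,.188,.18,0.)
E
```

```text
pos [0.4407 0.1861 0.1801] shift [ 0.0019 -0.0007  0.0001] [ 0.0004  0.0002 -0.0034]
```

Scaled: 0.002 m is 0.02.

Call:
pendant(steps=[0.085,0.02,0,0,0,0,0,0.085,0.02,0,0,0,0,0,0.085,0.02,0,0,0,0,0], clamp_n=60)

```text
time_s: 1.5
position: [0.4393, 0.1912, 0.1803]
orientation: [0.707, 0.707, 0.0, -0.0]
force: [0.2, 0.1, 1.1]
gripper_width: 0.0846
grasp_force: 0.0
```

```bash
python3 - <<'E'
from h import *
print(manip.observe()["position"])
c=cam("wrist"); cv2.imwrite("pics/w1.png",c["frame"])
w,r=masks(c["frame"])
for e,a,_ in blobs(w,1500,60000): print('w',np.round(e[0],1),np.round(e[1],1),a,ray(c,e[0],.056).round(4))
go(.44,.188,.18,0.)
E
```

```text
[0.43930888 0.19121299 0.18031686]
w [427.2 244.1] [ 39.6 103.4] 1602.5 [0.6134 0.1305 0.056 ]
w [251.8 186.5] [52.2 54.8] 2208.0 [0.4391 0.1906 0.056 ]
w [441.   24.3] [61.2 76.6] 3254.0 [0.5857 0.3235 0.056 ]
w [315.2  -1. ] [64.2 72.1] 1731.5 [0.4869 0.3403 0.056 ]
pos [0.4392 0.1915 0.1804] shift [-0.0035  0.0008  0.0004] [-0.0001 -0.0003  0.0016]
```

View pics/w1.png

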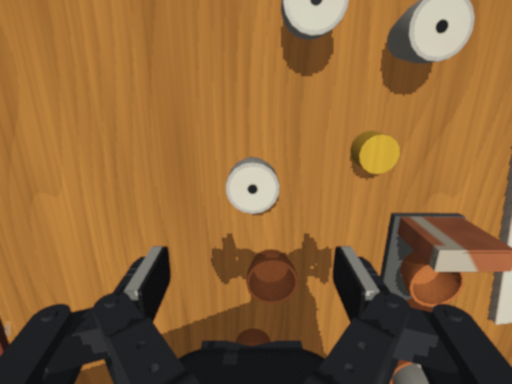

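Scaled: 0.134 m is 1.34, 0.1 m is 1.

Call:
pendant(steps=[0.085,-0.01,0,0.5,0,0,0,0.085,-0.01,0,1,0,0,0,0.085,-0.01,0,1.34,0,0,0,0.085,-0.01,0,1.34,0,0,0,0.085,-0.01,0,1.34,0,0,0,0.085,-0.01,0,1.34,0,0,0], clamp_n=60)

```text
time_s: 2.15
position: [0.4416, 0.1906, 0.0488]
orientation: [0.707, 0.708, 0.002, 0.001]
force: [0.5, 0.1, -0.1]
gripper_width: 0.0851
grasp_force: 0.0
```

Call:
pendant(steps=[0.045,0,0,0,0,0,0,0.045,0,0,0,0,0,0,0.045,0,0,0,0,0,0,0.045,0,0,0,0,0,0,0.045,0,0,0,0,0,0,0.045,0,0,0,0,0,0], clamp_n=60)

```text
time_s: 2.75
position: [0.4408, 0.1898, 0.0481]
orientation: [0.707, 0.707, 0.001, 0.0]
force: [-2.4, 0.2, 9.7]
gripper_width: 0.0478
grasp_force: 61.0
```

Call:
pendant(steps=[0.045,0,0,-0.5,0,0,0,0.045,0,0,-1,0,0,0,0.045,0,0,-1.5,0,0,0,0.045,0,0,-1.5,0,0,0])

```text
time_s: 3.15
position: [0.4445, 0.1906, 0.2047]
orientation: [0.707, 0.707, 0.006, 0.004]
force: [1.5, 0.2, -1.9]
gripper_width: 0.0479
grasp_force: 64.3
```

```bash
python3 - <<'E'
from h import *
go(.6405,.036,.19,0.)
E
```

```text
pos [0.4445 0.1906 0.2047] shift [-0.1546  0.1958  0.017 ] [ 0.0142 -0.0035 -0.0001]
```

Scaled: 0.006 m is 0.06, 0.197 m is 1.97.

Call:
pendant(steps=[0.045,-0.3,0.38,0,0,0,0,0.045,-0.6,0.76,0.03,0,0,0,0.045,-0.9,1.14,0.06,0,0,0,0.045,-1.2,1.52,0.06,0,0,0,0.045,-1.55,1.97,0.06,0,0,0,0.045,-1.55,1.97,0.06,0,0,0,0.045,-1.55,1.97,0.06,0,0,0,0.045,-1.55,1.97,0.06,0,0,0])

```text
time_s: 3.95
position: [0.6356, 0.035, 0.1892]
orientation: [0.707, 0.707, -0.001, -0.001]
force: [-0.2, -0.1, -3.2]
gripper_width: 0.0482
grasp_force: 64.3
```

```bash
cat >> h.py <<'E'
def wr(name,z=.047,zw=.056,lo=900):
    c=cam("wrist"); cv2.imwrite(f"pics/{name}.png",c["frame"]); w,r=masks(c["frame"])
    print("tcp",manip.observe()["position"].round(4))
    for e,a,_ in blobs(w,lo,20000): print('w',np.round(e[0],1),np.round(e[1],1),a,ray(c,e[0],zw)[:2].round(4))
    for e,a,_ in blobs(r,lo,20000): print('r',np.round(e[0],1),np.round(e[1],1),a,ray(c,e[0],z)[:2].round(4))
    return c
E
python3 - <<'E'
from h import *
c=wr("w2",zw=.073)
E
```

```text
tcp [0.6355 0.0354 0.1897]
w [251.8 267.2] [82.9 97.2] 6262.5 [ 0.6351 -0.0472]
w [247.5 116.3] [ 49.2 147.9] 1207.5 [0.6315 0.0984]
r [471.9 380.7] [25.2 30.7] 1819.5 [ 0.9178 -0.2344]
```

View pics/w2.png

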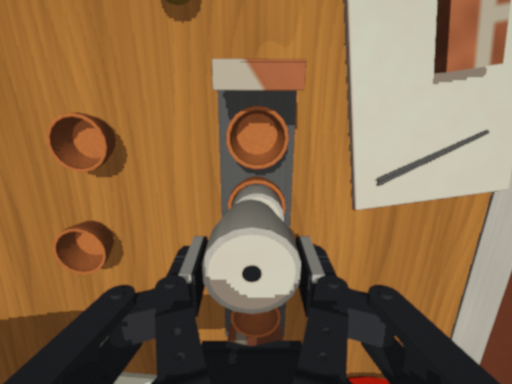

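```bash
python3 - <<'E'
import cv2
h=cv2.cvtColor(cv2.imread("pics/w2.png"),cv2.COLOR_BGR2HSV)
for n,p in dict(floor=(258,140),wall=(258,118),wallL=(236,137),lip=(230,137),lipT=(258,108),lipB=(258,166),plate=(225,180),plate2=(290,180),wood=(150,90),wood2=(200,180),brick=(285,75),wood3=(340,250),sl=(80,145)).items(): print(n,h[p[1],p[0]])
E
```

```text
floor [ 12 176 185]
wall [ 11 181 110]
wallL [ 11 182 126]
lip [ 11 181 103]
lipT [ 11 179 108]
lipB [ 12 176 181]
plate [36 14 88]
plate2 [24 14 88]
wood [ 16 174 167]
wood2 [ 16 174 167]
brick [ 10 156 168]
wood3 [ 16 174 180]
sl [ 12 176 183]
```

```bash
sed -i 's/H<10/H<14-4*T/; s/def masks(f):/def masks(f,T=0):/; s/masks(c\["frame"\]); W=/masks(c["frame"],1); W=/; s/\*255$/*255/' h.py
sed -i 's/^    for e,a,_ in blobs(r,lo,20000)/    r=cv2.morphologyEx(r,cv2.MORPH_OPEN,np.ones((5,5)))\n&/' h.py
python3 - <<'E'
from h import *
wr("w3",zw=.073)
E
```

```text
tcp [0.6356 0.0357 0.19  ]
w [251.8 267.3] [82.8 97.3] 6261.0 [ 0.6352 -0.0471]
w [235.5  81.4] [40.9 58.5] 1214.5 [0.622 0.126]
r [254.6 325.3] [41.3 64.3] 1665.0 [ 0.6386 -0.1453]
r [449.8 401.4] [51.6 91.2] 1864.5 [ 0.8989 -0.2725]
r [ 83.6 246.8] [51.4 60.5] 2401.5 [ 0.455  -0.0396]
r [ 80.6 141.5] [58.1 69.7] 3125.0 [0.4735 0.0733]
r [257.  137.5] [62.6 64. ] 3119.5 [0.6399 0.0772]
r [279.5  70.4] [43.9 61.6] 1535.0 [0.6591 0.1355]
r [456.6  29.9] [48.8 99.6] 2821.5 [0.8062 0.1669]
```

```bash
python3 - <<'E'
from h import *
c=cam("wrist"); print(ray(c,(251.8,267.3),manip.observe()["position"][2]+.008))
go(.64,.0766,.12,0.)
E
```

```text
[0.63525843 0.03798619 0.19838038]
pos [0.6358 0.0357 0.1904] shift [0.0409 0.0043 0.0704] [-0.0004 -0.0002  0.0015]
```

Call:
pendant(steps=[0.045,0.4,0.04,0.3,0,0,0,0.045,0.4,0.04,0.6,0,0,0,0.045,0.4,0.04,0.7,0,0,0,0.045,0.4,0.04,0.7,0,0,0,0.045,0.4,0.04,0.7,0,0,0])

```text
time_s: 4.6
position: [0.6413, 0.0742, 0.1217]
orientation: [0.707, 0.707, 0.0, 0.001]
force: [0.5, 0.2, -2.8]
gripper_width: 0.0477
grasp_force: 64.3
```

Call:
pendant(steps=[0.045,0,0,0.2,0,0,0,0.045,0,0,0.35,0,0,0,0.045,0,0,0.45,0,0,0,0.045,0,0,0.51,0,0,0,0.045,0,0,0.53,0,0,0,0.045,0,0,0.53,0,0,0,0.045,0,0,0.53,0,0,0])

```text
time_s: 5.3
position: [0.6409, 0.0749, 0.0675]
orientation: [0.707, 0.707, 0.0, -0.0]
force: [0.1, 3.7, -3.0]
gripper_width: 0.0478
grasp_force: 64.3
```

Scaled: 0.003 m is 0.03, 0.001 m is 0.01.

Call:
pendant(steps=[0.045,0.01,0,0.01,0,0,0,0.045,0.015,0,0.02,0,0,0,0.045,0.015,0,0.03,0,0,0,0.045,0.015,0,0.03,0,0,0])

```text
time_s: 5.7
position: [0.6412, 0.0757, 0.0652]
orientation: [0.707, 0.707, 0.0, 0.0]
force: [-3.4, 0.5, 4.0]
gripper_width: 0.0481
grasp_force: 64.9
```

Call:
pendant(steps=[0.07,0,0,0,0,0,0,0.085,0,0,0,0,0,0,0.085,0,0,0,0,0,0,0.085,0,0,0,0,0,0])

```text
time_s: 6.1
position: [0.6409, 0.0758, 0.0643]
orientation: [0.707, 0.707, 0.0, 0.0]
force: [-0.1, -0.1, -0.3]
gripper_width: 0.0849
grasp_force: 0.0
```

Call:
pendant(steps=[0.085,0,0,-0.4,0,0,0,0.085,0,0,-0.8,0,0,0,0.085,-0.4,0,-1.3,0,0,0,0.085,-0.4,0,-1.3,0,0,0,0.085,-0.4,0,-1.3,0,0,0])

```text
time_s: 6.6
position: [0.6426, 0.0345, 0.1973]
orientation: [0.708, 0.706, 0.002, 0.002]
force: [-0.4, 0.2, -0.0]
gripper_width: 0.0848
grasp_force: 0.0
```

```bash
python3 - <<'E'
from h import *
wr("w4",zw=.073)
top()
E
```

```text
tcp [0.6411 0.0355 0.1947]
w [247.1 274.5] [41.3 43.3] 1298.5 [ 0.6381 -0.0623]
w [248.1 213. ] [48.9 52.2] 1978.5 [0.6395 0.0071]
w [248.  141.2] [56.5 57.1] 2509.0 [0.6398 0.0758]
w [225.2  78.6] [39.7 56.5] 1148.0 [0.6214 0.1272]
r [249.3 318.4] [56.7 66.6] 2455.0 [ 0.6399 -0.1435]
r [552.7 229. ] [ 74.8 316.4] 2195.0 [ 0.9686 -0.0248]
r [ 80.  243.8] [50.2 60.5] 2330.5 [ 0.4554 -0.0402]
r [ 75.8 139.9] [57.  69.6] 3030.5 [0.4736 0.0732]
r [264.6  59.5] [50.8 82.6] 1423.0 [0.6548 0.1438]
r [440.4  31.9] [50.  90.6] 2609.0 [0.8065 0.1653]
white [[0.401, 0.436], [0.437, -0.168], [0.488, 0.34], [0.529, -0.446], [0.546, 0.427], [0.586, 0.322], [0.641, 0.003], [0.643, 0.077], [0.688, 0.418], [0.796, -0.55]]
red [[0.641, -0.134], [0.662, -0.19], [0.929, 0.619], [0.929, 0.367], [0.928, 0.493]]
```

View pics/w4.png

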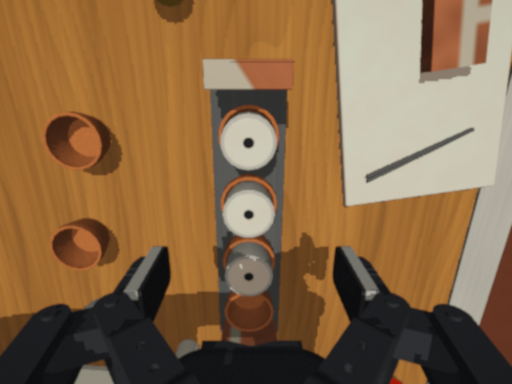

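The new mould in well3 is seated. The top dots line up at px (248,143), (248,214) and (248,276), and well0 is still empty at (249,318).

Call:
pendant(steps=[0.085,-0.35,-0.35,0,0,0,0,0.085,-0.7,-0.7,0.05,0,0,0,0.085,-1.05,-1.05,0.1,0,0,0,0.085,-1.4,-1.4,0.15,0,0,0,0.085,-1.75,-1.75,0.15,0,0,0,0.085,-2.04,-2.04,0.15,0,0,0,0.085,-2.04,-2.04,0.15,0,0,0,0.085,-2.04,-2.04,0.15,0,0,0,0.085,-2.04,-2.04,0.15,0,0,0])

```text
time_s: 7.6
position: [0.4369, -0.1668, 0.1781]
orientation: [0.707, 0.707, 0.0, -0.001]
force: [-0.6, -0.1, 0.1]
gripper_width: 0.0847
grasp_force: 0.0
```

```bash
python3 - <<'E'
from h import *
c=wr("w5")
go(.437,-.168,.046,0.)
E
```

```text
tcp [ 0.4372 -0.1668  0.1784]
w [420.3 280.6] [55.7 85.3] 2518.0 [ 0.6104 -0.2686]
w [262.7 289.2] [ 89.4 172.6] 7381.5 [ 0.448  -0.2797]
w [363.3 255.5] [33.5 85.9] 1727.5 [ 0.5479 -0.239 ]
w [452.5 212.5] [38.1 86.2] 1644.5 [ 0.6263 -0.1922]
w [250.7 187.2] [52.2 54.1] 2190.5 [ 0.4355 -0.1672]
w [521.1  63.1] [56.6 75. ] 984.5 [ 0.6516 -0.0623]
r [430.6 299.7] [48.2 74.9] 2520.5 [ 0.6326 -0.3   ]
r [482.4 208. ] [41.  92.6] 1935.5 [ 0.6611 -0.1913]
r [430.5 205.1] [28.1 61.8] 1069.0 [ 0.61   -0.1883]
r [468.1 146.6] [64.6 80.3] 3955.0 [ 0.6325 -0.1312]
r [494.9  65. ] [ 70.9 106.4] 3356.0 [ 0.638 -0.063]
r [257.   52.8] [67.7 75.3] 3959.0 [ 0.4407 -0.0539]
pos [ 0.4372 -0.1668  0.1784] shift [-0.0014 -0.      0.1324] [-0.0012 -0.0012  0.0016]
```

Scaled: 0.132 m is 1.32, -0.0015 m is -0.015.

Call:
pendant(steps=[0.085,0,-0.015,0.5,0,0,0,0.085,0,-0.015,1,0,0,0,0.085,0,-0.015,1.32,0,0,0,0.085,0,-0.015,1.32,0,0,0,0.085,0,-0.015,1.32,0,0,0,0.085,0,-0.015,1.32,0,0,0], clamp_n=60)

```text
time_s: 8.25
position: [0.4373, -0.1686, 0.0494]
orientation: [0.707, 0.707, 0.0, 0.002]
force: [-0.1, -0.4, 0.4]
gripper_width: 0.0852
grasp_force: 0.0
```

Call:
pendant(steps=[0.045,0,0,0,0,0,0,0.045,0,0,0,0,0,0,0.045,0,0,0,0,0,0,0.045,0,0,0,0,0,0,0.045,0,0,0,0,0,0,0.045,0,0,0,0,0,0], clamp_n=60)

```text
time_s: 8.85
position: [0.4363, -0.1687, 0.0492]
orientation: [0.707, 0.707, 0.0, 0.001]
force: [-3.4, 1.9, 10.5]
gripper_width: 0.0478
grasp_force: 60.9
```

Call:
pendant(steps=[0.045,0,0,-0.5,0,0,0,0.045,0,0,-1,0,0,0,0.045,-0.01,0.3,-1.42,0,0,0,0.045,-0.06,0.7,-1.42,0,0,0,0.045,-0.06,1.1,-1.42,0,0,0,0.045,-0.06,1.5,-1.42,0,0,0,0.045,-0.06,1.9,-1.42,0,0,0,0.045,-0.06,2.04,-1.42,0,0,0,0.045,-0.06,2.04,-1.42,0,0,0,0.045,-0.06,2.04,-1.42,0,0,0])

```text
time_s: 9.85
position: [0.6385, -0.1739, 0.1887]
orientation: [0.707, 0.707, -0.0, -0.001]
force: [-0.1, -0.0, -1.8]
gripper_width: 0.0478
grasp_force: 63.8
```

Call:
pendant(steps=[0.045,0,0,0,0,0,0,0.045,0,0,0,0,0,0])

```text
time_s: 10.05
position: [0.6384, -0.1742, 0.1896]
orientation: [0.707, 0.707, -0.0, -0.0]
force: [-0.6, 0.1, -1.2]
gripper_width: 0.0481
grasp_force: 63.8
```

```bash
python3 - <<'E'
from h import *
c=wr("w6",zw=.195)
E
```

```text
tcp [ 0.6386 -0.1742  0.1897]
w [ 90.6 264.9] [ 62.8 166.5] 6499.5 [ 0.5577 -0.1724]
w [254.3 266.7] [ 87.5 107.1] 6947.0 [ 0.6393 -0.1735]
w [172.7 229.2] [29.5 46. ] 919.5 [ 0.6004 -0.1527]
w [513.9 182.5] [ 42.2 531.4] 5441.5 [ 0.7558 -0.1294]
w [253.4  52.6] [64.4 71.1] 3548.5 [ 0.6387 -0.0762]
r [421.9 429.9] [ 65.4 159.7] 2255.0 [ 0.8756 -0.5397]
r [397.3 287.8] [ 77.  128.6] 6135.0 [ 0.8023 -0.3016]
r [267.4 194.6] [47.7 66.2] 1702.5 [ 0.6538 -0.1895]
r [252.8 137.8] [62.4 64.3] 3099.5 [ 0.6392 -0.1327]
r [34.2 45.7] [64.5 89.8] 4314.0 [ 0.4532 -0.0545]
```

Scaled: 0.119 m is 1.19, 0.111 m is 1.11.

Call:
pendant(steps=[0.045,0.395,0.01,0.3,0,0,0,0.045,0.395,0.01,0.6,0,0,0,0.045,0.395,0.01,0.7,0,0,0,0.045,0.395,0.01,0.7,0,0,0,0.045,0.395,0.01,0.85,0,0,0,0.045,0.395,0.01,1,0,0,0,0.045,0.395,0.01,1.11,0,0,0,0.045,0.395,0.01,1.19,0,0,0,0.045,0.395,0.01,1.19,0,0,0,0.045,0.395,0.01,1.19,0,0,0])

```text
time_s: 11.1
position: [0.6404, -0.1346, 0.0702]
orientation: [0.707, 0.707, -0.0, -0.0]
force: [0.1, -0.1, -2.4]
gripper_width: 0.0478
grasp_force: 63.8
```

Call:
pendant(steps=[0.045,0,0,0.02,0,0,0,0.045,0,0,0.03,0,0,0,0.045,0,0,0.03,0,0,0])

```text
time_s: 11.4
position: [0.6404, -0.1346, 0.0675]
orientation: [0.707, 0.707, 0.0, 0.0]
force: [-0.4, -0.3, -2.5]
gripper_width: 0.0476
grasp_force: 63.8
```

Scaled: 0.0015 m is 0.015, 0.001 m is 0.01.

Call:
pendant(steps=[0.045,0,0,0.01,0,0,0,0.045,0,0,0.015,0,0,0,0.045,0,0,0.015,0,0,0,0.07,0,0,0.015,0,0,0,0.085,0,0,0.015,0,0,0,0.085,0,0,0.015,0,0,0,0.085,0,0,0.015,0,0,0])

```text
time_s: 12.1
position: [0.6404, -0.1346, 0.0658]
orientation: [0.707, 0.707, 0.0, 0.0]
force: [0.2, 0.2, -1.7]
gripper_width: 0.0853
grasp_force: 0.0
```

Call:
pendant(steps=[0.085,0,0,-0.4,0,0,0,0.085,0,0,-0.8,0,0,0,0.085,0,0,-1.3,0,0,0,0.085,0,0,-1.3,0,0,0,0.085,0,0,-1.3,0,0,0,0.085,0,0,-1.3,0,0,0])

```text
time_s: 12.7
position: [0.6396, -0.1343, 0.1945]
orientation: [0.707, 0.707, -0.0, -0.001]
force: [-0.5, -0.6, 0.4]
gripper_width: 0.085
grasp_force: 0.0
```

```bash
python3 - <<'E'
from h import *
c=wr("w7",zw=.073)
c,W,R=top()
w,r=masks(c["frame"],1)
for e,a,k in blobs(w,1500,6000):
    q=cv2.minAreaRect(k); p=cv2.boxPoints(q); print(q,a,[ray(c,x,.008)[:2].round(4).tolist() for x in p])
cv2.imwrite("pics/t7.png",c["frame"])
E
```

```text
tcp [ 0.6392 -0.1342  0.1938]
w [228.8 308.4] [ 50.7 169.7] 5272.0 [ 0.6146 -0.2716]
w [ 70.6 285.5] [49.2 94.3] 2598.5 [ 0.4508 -0.2425]
w [246.6 208.9] [ 65.3 102.9] 4432.0 [ 0.6343 -0.1561]
w [516.5 160.2] [ 42.5 543.4] 5653.0 [ 0.8736 -0.1092]
w [252.2 106.2] [59.1 61.9] 2828.0 [ 0.6394 -0.0632]
w [426.2  18. ] [ 54.6 186.2] 5073.5 [0.772  0.0015]
w [252.3   9.2] [65.8 76.6] 2559.5 [0.6395 0.0075]
r [322.7 322.8] [46.3 75.6] 2512.5 [ 0.7246 -0.3158]
r [409.3 292.6] [24.8 64.4] 1184.5 [ 0.821  -0.2717]
r [509.2 310.8] [ 49.1 108.9] 1558.0 [ 0.9436 -0.2975]
r [265.5 229.7] [46.6 67.9] 1987.5 [ 0.6538 -0.1911]
r [48.4 92.1] [60.4 78.9] 3649.5 [ 0.454  -0.0521]
white [[0.401, 0.436], [0.488, 0.34], [0.528, -0.444], [0.546, 0.427], [0.587, 0.322], [0.643, -0.065], [0.643, 0.006], [0.643, 0.076], [0.688, 0.418], [0.796, -0.55], [0.814, -0.385]]
red [[0.462, 0.068], [0.819, 0.17], [0.929, 0.619], [0.929, 0.367], [0.929, 0.493]]
((386.3441162109375, 211.52647399902344), (23.929309844970703, 120.7969970703125), 4.39870548248291) 1868.5 [[0.3584, -0.2679], [0.6949, -0.306], [0.6894, -0.3734], [0.3534, -0.3329]]
```

View pics/w7.png

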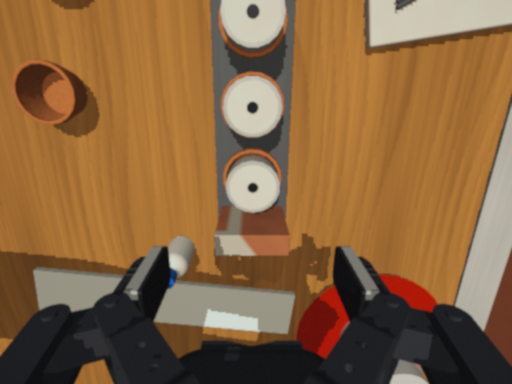

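Well0's mould is seated, its dot at px (252,188), in line with (252,107) and (252,11). Next is the board. I'll view it from above with the tool turned to match.

Call:
pendant(steps=[0.085,-0.35,-0.2,-0.2,0,0,3,0.085,-0.7,-0.4,-0.4,0,0,6,0.085,-1.05,-0.6,-0.6,0,0,9,0.085,-1.4,-0.8,-0.7,0,0,12,0.085,-1.85,-1.15,-0.7,0,0,15,0.085,-1.85,-1.15,-0.7,0,0,18,0.085,-1.85,-1.15,-0.7,0,0,21,0.085,-1.85,-1.15,-0.7,0,0,24,0.085,-1.85,-1.15,-0.7,0,0,27,0.085,-1.85,-1.15,-0.7,0,0,30])

```text
time_s: 13.8
position: [0.5246, -0.3193, 0.2638]
orientation: [0.999, 0.032, -0.001, -0.001]
force: [0.3, -0.8, -0.7]
gripper_width: 0.0849
grasp_force: 0.0
```

Call:
pendant(steps=[0.085,0,0,0,0,0,3,0.085,0,0,0,0,0,3.68,0.085,0,0,0,0,0,3.68,0.085,0,0,0,0,0,3.68,0.085,0,0,0,0,0,3.68])

```text
time_s: 14.3
position: [0.5251, -0.3194, 0.2651]
orientation: [0.998, -0.056, -0.0, -0.0]
force: [1.5, 0.4, 0.5]
gripper_width: 0.0851
grasp_force: 0.0
```

```bash
cat >> h.py <<'E'
def board(c,z=.008):
    w,_=masks(c["frame"]); k=max((b for b in blobs(w,1000,90000)),key=lambda b:b[1])[2]
    k=cv2.approxPolyDP(k,4,True)[:,0]; print(k.tolist())
    P=np.array([ray(c,p,z)[:2] for p in k]); print(P.round(4).tolist())
    q=cv2.minAreaRect((P*1000).astype(np.float32)); print("rect mm/deg",q)
E
python3 - <<'E'
from h import *
go(.525,-.319,.26,-1.684)
c=cam("wrist"); cv2.imwrite("pics/w8.png",c["frame"]); board(c)
E
```

```text
pos [ 0.5251 -0.3194  0.2651] shift [-0.0002 -0.0004  0.0051] [-0.0006  0.001   0.0009]
[[280, 12], [272, 263], [232, 263], [224, 14]]
[[0.6887, -0.3713], [0.3506, -0.3317], [0.3576, -0.27], [0.694, -0.3061]]
rect mm/deg ((523.2432861328125, -319.72344970703125), (65.4359359741211, 340.39166259765625), 83.56023406982422)
```

View pics/w8.png

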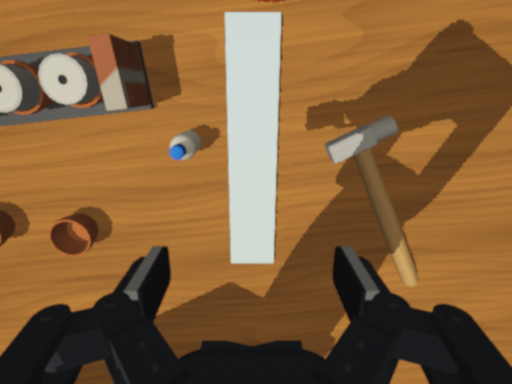

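Call:
pendant(steps=[0.085,-0.017,0.006,0.5,0,0,0,0.085,-0.017,0.006,1,0,0,0,0.085,-0.017,0.006,1.5,0,0,0,0.085,-0.017,0.006,2,0,0,0,0.076,-0.017,0.006,2.3,0,0,0,0.076,-0.017,0.006,2.43,0,0,0,0.076,-0.017,0.006,2.43,0,0,0,0.076,-0.017,0.006,2.43,0,0,0,0.076,-0.017,0.006,2.43,0,0,0], clamp_n=60)

```text
time_s: 15.25
position: [0.5253, -0.3214, 0.0256]
orientation: [0.998, -0.057, 0.002, 0.001]
force: [0.4, -0.1, 0.5]
gripper_width: 0.0761
grasp_force: 0.0
```

Call:
pendant(steps=[0.076,0,0,0.02,0,0,0,0.076,0,0,0.03,0,0,0,0.076,0,0,0.03,0,0,0])

```text
time_s: 15.55
position: [0.5237, -0.3201, 0.0203]
orientation: [0.998, -0.057, 0.0, 0.0]
force: [0.4, 0.4, -0.4]
gripper_width: 0.0761
grasp_force: 0.0
```

```bash
python3 - <<'E'
from h import *
c=cam("wrist"); cv2.imwrite("pics/w9.png",c["frame"])
go(.5235,-.32,.012,-1.683)
E
```

```text
pos [ 0.5237 -0.3201  0.0202] shift [-0.0002 -0.      0.0082] [ 0.0003 -0.0004 -0.001 ]
```

View pics/w9.png

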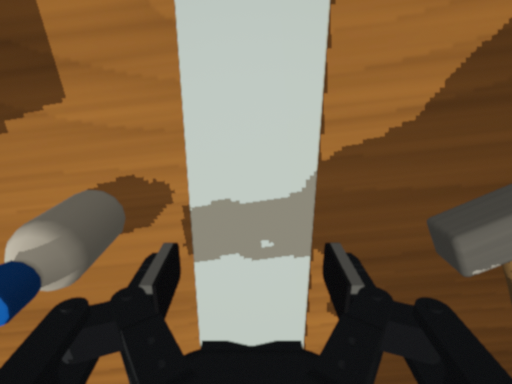

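Board edges at px 195 and 315 sit centred between the fingertips at 180 and 322, and the flux bottle is clear to the left. I'll step down while watching the force.

Scaled: 0.006 m is 0.06, 0.003 m is 0.03.

Call:
pendant(steps=[0.076,0,0,0.03,0,0,0,0.076,0,0,0.06,0,0,0,0.076,0,0,0.06,0,0,0,0.076,0,0,0.06,0,0,0])

```text
time_s: 16.0
position: [0.5233, -0.3198, 0.0134]
orientation: [0.998, -0.057, -0.0, -0.0]
force: [0.2, 0.1, -0.4]
gripper_width: 0.0761
grasp_force: 0.0
```

Call:
pendant(steps=[0.076,0,0,0.02,0,0,0,0.076,0,0,0.03,0,0,0,0.076,0,0,0.03,0,0,0])

```text
time_s: 16.3
position: [0.5234, -0.3199, 0.0106]
orientation: [0.998, -0.057, -0.0, -0.0]
force: [-0.1, 0.3, -0.2]
gripper_width: 0.0761
grasp_force: 0.0
```

Careful with the scale: shifts go in units of 100 mm and turns go in units of 0.05 rad. That gives: 0.0025 m is 0.025, 0.001 m is 0.01.

Call:
pendant(steps=[0.076,0,0,0.01,0,0,0,0.076,0,0,0.025,0,0,0,0.076,0,0,0.025,0,0,0,0.071,0,0,0.025,0,0,0,0.071,0,0,0.025,0,0,0])

```text
time_s: 16.8
position: [0.5236, -0.32, 0.0083]
orientation: [0.998, -0.057, 0.0, 0.0]
force: [0.5, -0.7, 0.7]
gripper_width: 0.0708
grasp_force: 0.0
```

Call:
pendant(steps=[0.069,0,0,0,0,0,0,0.069,0,0,0,0,0,0,0.069,0,0,0,0,0,0])

```text
time_s: 17.1
position: [0.5236, -0.32, 0.0084]
orientation: [0.998, -0.057, 0.0, 0.0]
force: [-0.2, -0.5, 0.6]
gripper_width: 0.0689
grasp_force: 0.0
```

Call:
pendant(steps=[0.06,0,0,0,0,0,0,0.06,0,0,0,0,0,0,0.06,0,0,0,0,0,0,0.06,0,0,0,0,0,0,0.06,0,0,0,0,0,0], clamp_n=70)

```text
time_s: 17.6
position: [0.5239, -0.3203, 0.0092]
orientation: [0.998, -0.057, 0.0, 0.0]
force: [-1.4, 0.0, 5.1]
gripper_width: 0.0634
grasp_force: 77.9
```

Call:
pendant(steps=[0.06,0,0,-0.1,0,0,0,0.06,0,0,-0.2,0,0,0,0.06,0,0,-0.2,0,0,0,0.06,0,0,-0.2,0,0,0])

```text
time_s: 18.0
position: [0.5238, -0.3201, 0.0287]
orientation: [0.998, -0.057, 0.0, 0.0]
force: [0.3, -0.7, -4.0]
gripper_width: 0.0634
grasp_force: 78.2
```

```bash
python3 - <<'E'
from h import *
c=cam("scene"); cv2.imwrite("pics/s10.png",cv2.resize(c["frame"][150:330,40:300],None,fx=2.5,fy=2.5))
E
```

```text
(no output)
```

View pics/s10.png

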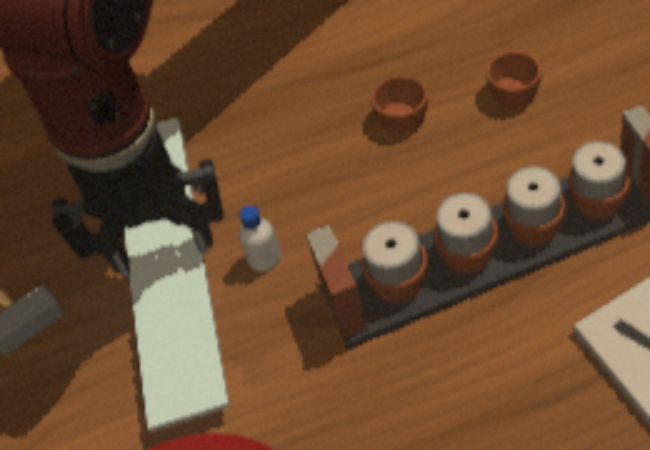

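The board is held and level, and all four rack moulds look seated in the scene view. I'll lift it, then turn.

Call:
pendant(steps=[0.06,0,0,-0.3,0,0,0,0.06,0,0,-0.7,0,0,0,0.06,0,0,-1.1,0,0,0,0.06,0,0,-1.5,0,0,0,0.06,0,0,-1.8,0,0,0,0.06,0,0,-1.8,0,0,0])

```text
time_s: 18.65
position: [0.526, -0.3218, 0.214]
orientation: [0.998, -0.057, 0.004, 0.003]
force: [0.5, -0.3, -2.5]
gripper_width: 0.0637
grasp_force: 79.4
```

Call:
pendant(steps=[0.06,0,0,0,0,0,-1.6,0.06,0,0,0,0,0,-3.6,0.06,0,0,0,0,0,-5.6,0.06,0,0,0,0,0,-8,0.06,0,0,0,0,0,-10.4,0.06,0,0,0,0,0,-12.8,0.06,0,0,0,0,0,-15.2,0.06,0,0,0,0,0,-17.2,0.06,0,0,0,0,0,-18.8,0.06,0,0,0,0,0,-20])

```text
time_s: 19.65
position: [0.5225, -0.3191, 0.2052]
orientation: [0.903, 0.43, -0.001, -0.002]
force: [0.1, 0.0, -4.0]
gripper_width: 0.0636
grasp_force: 79.3
```

Call:
pendant(steps=[0.06,0,0,0,0,0,-1.6,0.06,0,0,0,0,0,-3.6,0.06,0,0,0,0,0,-5.6,0.06,0,0,0,0,0,-8,0.06,0,0,0,0,0,-10,0.06,0,0,0,0,0,-12,0.06,0,0,0,0,0,-13.2,0.06,0,0,0,0,0,-13.66,0.06,0,0,0,0,0,-13.66])

```text
time_s: 20.55
position: [0.5229, -0.3194, 0.2063]
orientation: [0.708, 0.707, -0.0, -0.001]
force: [0.1, 0.3, -3.2]
gripper_width: 0.0634
grasp_force: 79.3
```

```bash
python3 - <<'E'
from h import *
go(.6405,-.0285,.2,0)
E
```

```text
pos [ 0.5229 -0.3194  0.2063] shift [0.2911 0.1172 0.0066] [-0.0021 -0.0017 -0.0017]
```

Call:
pendant(steps=[0.06,0.3,0.1,0,0,0,0,0.06,0.7,0.25,0,0,0,0,0.06,1.1,0.4,0,0,0,0,0.06,1.5,0.6,0,0,0,0,0.06,1.9,0.8,0,0,0,0,0.06,2.3,1,0,0,0,0,0.06,2.65,1.13,0,0,0,0,0.06,2.85,1.17,0,0,0,0,0.06,2.91,1.17,0,0,0,0,0.06,2.91,1.17,0,0,0,0])

```text
time_s: 21.55
position: [0.6404, -0.0283, 0.2075]
orientation: [0.707, 0.707, -0.0, -0.0]
force: [-0.5, -0.5, -4.4]
gripper_width: 0.0637
grasp_force: 79.3
```

Call:
pendant(steps=[0.06,0,0,0.2,0,0,0,0.06,0,0,0.4,0,0,0,0.06,0,0,0.5,0,0,0,0.06,0,0,0.5,0,0,0,0.06,0,0,0.5,0,0,0,0.06,0,0,0.5,0,0,0])

```text
time_s: 22.15
position: [0.6417, -0.0297, 0.1598]
orientation: [0.708, 0.707, 0.001, 0.001]
force: [-0.3, -0.4, -3.6]
gripper_width: 0.0635
grasp_force: 79.3
```

```bash
python3 - <<'E'
from h import *
go(.6405,-.0285,.097,-.003)
z=manip.observe()["position"][2]
c=cam("top"); cv2.imwrite("pics/t11.png",cv2.resize(c["frame"][120:240,170:390],None,fx=3,fy=3)); board(c,z-.001)
c=cam("wrist"); cv2.imwrite("pics/w11.png",c["frame"]); board(c,z-.001)
E
```

```text
pos [ 0.6417 -0.0297  0.1598] shift [ 0.0012 -0.0013  0.0627] [0.0022 0.0005 0.0014]
[[511, 45], [511, 59], [255, 133], [196, 142], [27, 56], [28, 48]]
[[0.9351, -0.6086], [0.8976, -0.6057], [0.7066, 0.0448], [0.684, 0.1915], [0.9104, 0.6288], [0.9319, 0.6277]]
rect mm/deg ((808.9891967773438, 9.7891845703125), (249.07228088378906, 1237.4510498046875), 0.14634758234024048)
[[335, 0], [311, 274], [287, 293], [232, 290], [196, 271], [186, 239], [167, 0]]
[[0.6739, 0.0878], [0.6728, -0.0378], [0.6605, -0.05], [0.6306, -0.0479], [0.6118, -0.0358], [0.608, -0.0167], [0.6085, 0.0879]]
rect mm/deg ((640.8516845703125, 19.016178131103516), (137.81996154785156, 65.3541030883789), 89.72081756591797)
```

View pics/w11.png

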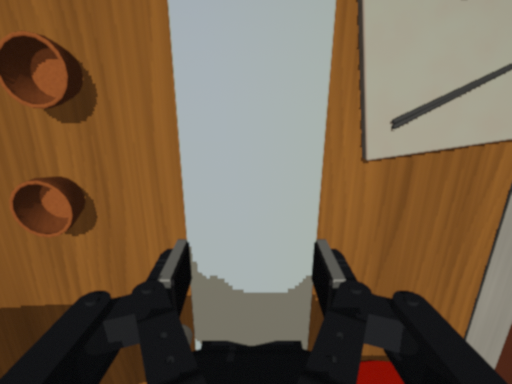

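The board is square in the gripper, its edges running from px 186 to 318. I'll lower it.

Scaled: 0.06 m is 0.6, 0.055 m is 0.55.

Call:
pendant(steps=[0.06,0.01,-0.01,0.2,0,0,0,0.06,0.01,-0.01,0.4,0,0,0,0.06,0.01,-0.01,0.55,0,0,0,0.06,0.01,-0.01,0.6,0,0,0,0.06,0.01,-0.01,0.6,0,0,0,0.06,0.01,-0.01,0.6,0,0,0])

```text
time_s: 22.85
position: [0.6405, -0.0282, 0.0992]
orientation: [0.707, 0.707, 0.0, 0.001]
force: [0.5, -0.6, -3.2]
gripper_width: 0.0635
grasp_force: 79.3
```

Call:
pendant(steps=[0.06,0,0,0.02,0,0,0,0.06,0,0,0.03,0,0,0,0.06,0,0,0.03,0,0,0])

```text
time_s: 23.15
position: [0.64, -0.0281, 0.0956]
orientation: [0.707, 0.707, 0.0, 0.0]
force: [0.3, -0.2, -3.5]
gripper_width: 0.0633
grasp_force: 79.3
```

Call:
pendant(steps=[0.06,0,0,0.01,0,0,0,0.06,0,0,0.02,0,0,0,0.06,0,0,0.02,0,0,0])

```text
time_s: 23.45
position: [0.6401, -0.0281, 0.0942]
orientation: [0.707, 0.707, 0.0, 0.0]
force: [-3.2, 0.4, 3.5]
gripper_width: 0.0634
grasp_force: 80.1
```

Call:
pendant(steps=[0.068,0,0,0,0,0,0,0.075,0,0,0,0,0,0,0.085,0,0,0,0,0,0,0.085,0,0,0,0,0,0,0.085,0,0,0,0,0,0])

```text
time_s: 23.95
position: [0.6399, -0.0281, 0.0933]
orientation: [0.707, 0.707, 0.0, 0.0]
force: [0.3, -0.3, 0.1]
gripper_width: 0.0851
grasp_force: 0.0
```

Call:
pendant(steps=[0.085,0,0,-0.3,0,0,0,0.085,0,0,-0.7,0,0,0,0.085,0,0,-1.2,0,0,0,0.085,0,0,-1.7,0,0,0,0.085,0,0,-2,0,0,0,0.085,0,0,-2,0,0,0,0.085,0,0,-2,0,0,0,0.085,0,0,-2,0,0,0])

```text
time_s: 24.75
position: [0.639, -0.0279, 0.2913]
orientation: [0.707, 0.707, -0.001, -0.001]
force: [-0.4, -0.5, -0.7]
gripper_width: 0.0848
grasp_force: 0.0
```

```bash
python3 - <<'E'
from h import *
c=cam("wrist"); cv2.imwrite("pics/w12.png",c["frame"]); board(c,.093)
go(.6405,-.0285,.3,0)
c=cam("scene");cv2.imwrite("pics/s12.png",cv2.resize(c["frame"][150:330,40:340],None,fx=2.5,fy=2.5))
E
```

```text
[[511, 0], [438, 301], [430, 311], [412, 307], [333, 138], [325, 0]]
[[0.8915, 0.1387], [0.8953, -0.2201], [0.8877, -0.2372], [0.8613, -0.2303], [0.7301, 0.0045], [0.7101, 0.1391]]
rect mm/deg ((802.7725219726562, -48.98759460449219), (181.42092895507812, 378.1184387207031), 0.6029472947120667)
pos [ 0.6389 -0.0279  0.2909] shift [-0.0006  0.0016 -0.0091] [-0.0037 -0.0006 -0.001 ]
```

View pics/w12.png

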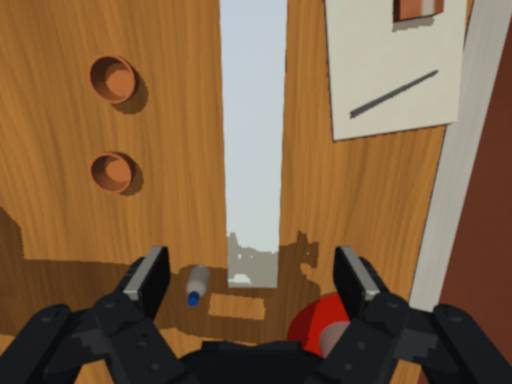

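The board lies flat over the rack, its near end at px (252,287) and its edges vertical in the picture. Next are the loose sleeves at px (112,79) and (111,172).

```bash
python3 - <<'E'
from h import *
c=cam("wrist")
for p in [(228,287),(277,287),(224,100),(284,100)]: print(ray(c,p,.093).round(4))
E
```

```text
[ 0.6057 -0.1969  0.093 ]
[ 0.6721 -0.1968  0.093 ]
[0.608  0.0457 0.093 ]
[0.673  0.0456 0.093 ]
```

Call:
pendant(steps=[0.085,0.2,-0.4,0.2,0,0,0,0.085,0.4,-0.8,0.5,0,0,0,0.085,0.6,-1.2,0.8,0,0,0,0.085,0.8,-1.5,1.1,0,0,0,0.085,0.97,-1.77,1.3,0,0,0,0.085,0.97,-1.77,1.3,0,0,0,0.085,0.97,-1.77,1.3,0,0,0,0.085,0.97,-1.77,1.3,0,0,0,0.085,0.97,-1.77,1.3,0,0,0])

```text
time_s: 25.8
position: [0.4648, 0.0685, 0.1646]
orientation: [0.708, 0.706, 0.001, 0.001]
force: [-0.2, -0.8, -0.9]
gripper_width: 0.0851
grasp_force: 0.0
```

```bash
python3 - <<'E'
from h import *
c=wr("w13",z=.035)
E
```

```text
tcp [0.4646 0.0686 0.1645]
w [468.1 225.1] [ 94.4 292.2] 15547.0 [0.6621 0.0355]
r [230.2 285.5] [53.5 58.7] 2412.5 [ 0.4416 -0.0457]
r [413.1 237.5] [41.9 53.5] 1243.0 [0.6274 0.0115]
r [248.9 181.7] [60.4 62. ] 2906.0 [0.4622 0.0709]
r [433.2 174.3] [56.9 60.7] 1411.5 [0.6342 0.0776]
r [423.7 115.7] [41.  51.8] 1154.5 [0.6151 0.1309]
```

Scaled: -0.0024 m is -0.024, 0.0015 m is 0.015.

Call:
pendant(steps=[0.085,0.015,-0.024,0.5,0,0,0,0.085,0.015,-0.024,1,0,0,0,0.085,0.015,-0.024,1.33,0,0,0,0.085,0.015,-0.024,1.33,0,0,0,0.085,0.015,-0.024,1.33,0,0,0,0.085,0.015,-0.024,1.33,0,0,0], clamp_n=50)

```text
time_s: 26.45
position: [0.4631, 0.0704, 0.0328]
orientation: [0.708, 0.707, 0.002, 0.002]
force: [0.2, -0.3, 0.0]
gripper_width: 0.0854
grasp_force: 0.0
```

Call:
pendant(steps=[0.054,0,0,0,0,0,0,0.054,0,0,0,0,0,0,0.054,0,0,0,0,0,0,0.054,0,0,0,0,0,0,0.054,0,0,0,0,0,0,0.054,0,0,0,0,0,0], clamp_n=50)

```text
time_s: 27.05
position: [0.4622, 0.0706, 0.0326]
orientation: [0.707, 0.707, 0.001, 0.001]
force: [-2.7, 0.3, 9.8]
gripper_width: 0.0561
grasp_force: 52.4
```

Call:
pendant(steps=[0.054,0,0,-0.4,0,0,0,0.054,0,0,-0.8,0,0,0,0.054,0,0,-1.2,0,0,0,0.054,0,0,-1.5,0,0,0,0.054,0,0,-1.5,0,0,0,0.054,0,0,-1.5,0,0,0])

```text
time_s: 27.65
position: [0.461, 0.0706, 0.1812]
orientation: [0.707, 0.707, 0.001, 0.001]
force: [-0.5, -0.1, -2.2]
gripper_width: 0.0558
grasp_force: 55.0
```

```bash
python3 - <<'E'
from h import *
c=cam("wrist"); cv2.imwrite("pics/w14.png",c["frame"])
go(.640,.035,.18,0)
E
```

```text
pos [0.46   0.0706 0.1798] shift [-0.0355  0.18   -0.0002] [-0.0004  0.     -0.0009]
```

View pics/w14.png

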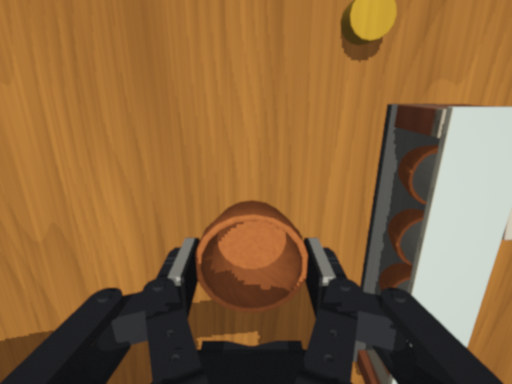

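The sleeve is held upright at px (251,255). I'll carry it to the board.

Call:
pendant(steps=[0.054,-0.1,0.3,-0.1,0,0,0,0.054,-0.2,0.7,-0.1,0,0,0,0.054,-0.3,1.1,-0.1,0,0,0,0.054,-0.37,1.5,0,0,0,0,0.054,-0.37,1.8,0,0,0,0,0.054,-0.37,1.8,0,0,0,0,0.054,-0.37,1.8,0.3,0,0,0,0.054,-0.37,1.8,0.45,0,0,0,0.054,-0.37,1.8,0.45,0,0,0,0.054,-0.37,1.8,0.45,0,0,0])

```text
time_s: 28.7
position: [0.6394, 0.0336, 0.1346]
orientation: [0.707, 0.707, -0.001, -0.001]
force: [0.5, 0.3, -0.3]
gripper_width: 0.0564
grasp_force: 54.9
```

```bash
python3 - <<'E'
from h import *
go(.640,.033,.127,0)
c=cam("wrist"); cv2.imwrite("pics/w15.png",c["frame"])
w,_=masks(c["frame"])
for v in (60,120,170):
    u=np.flatnonzero(w[v,150:345])+150; print(v,u.min(),u.max(),ray(c,(u.min(),v),.093)[:2].round(4),ray(c,(u.max()+1,v),.093)[:2].round(4))
E
```

```text
pos [0.6394 0.0336 0.1346] shift [-0.0006  0.0006  0.0076] [-0.0022 -0.0002 -0.0008]
60 192 314 [0.6066 0.1332] [0.6733 0.1331]
120 196 310 [0.6068 0.1013] [0.6733 0.1013]
170 199 306 [0.6067 0.0714] [0.6728 0.0714]
```

Scaled: 0.007 m is 0.07, 0.004 m is 0.04.

Call:
pendant(steps=[0.054,0,0.005,0.04,0,0,0,0.054,0,0.005,0.07,0,0,0,0.054,0,0.005,0.07,0,0,0,0.054,0,0.005,0.07,0,0,0])

```text
time_s: 29.15
position: [0.641, 0.0334, 0.1285]
orientation: [0.707, 0.707, 0.0, 0.0]
force: [-0.1, 0.3, -1.1]
gripper_width: 0.0558
grasp_force: 54.9
```

Call:
pendant(steps=[0.054,0,0,0.01,0,0,0,0.054,0,0,0.02,0,0,0,0.054,0,0,0.02,0,0,0])

```text
time_s: 29.45
position: [0.6409, 0.0334, 0.1261]
orientation: [0.707, 0.707, -0.0, -0.0]
force: [-0.8, -0.2, -1.0]
gripper_width: 0.0559
grasp_force: 54.9
```

Call:
pendant(steps=[0.054,0,-0.01,0,0,0,0,0.054,0,-0.01,0.008,0,0,0,0.054,0,-0.01,0.008,0,0,0])

```text
time_s: 29.75
position: [0.64, 0.0334, 0.1257]
orientation: [0.707, 0.707, 0.0, 0.0]
force: [0.2, 0.2, 1.3]
gripper_width: 0.0563
grasp_force: 55.1
```

Call:
pendant(steps=[0.054,0,0,0.007,0,0,0,0.054,0,0,0.007,0,0,0])

```text
time_s: 29.95
position: [0.64, 0.0334, 0.1257]
orientation: [0.707, 0.707, 0.0, 0.0]
force: [-4.2, 0.1, 4.5]
gripper_width: 0.0559
grasp_force: 55.5
```

Contact. I'll release, then go to the second sleeve.

Call:
pendant(steps=[0.06,0,0,0,0,0,0,0.07,0,0,0,0,0,0,0.085,0,0,0,0,0,0,0.085,0,0,0,0,0,0,0.085,0,0,0,0,0,0])

```text
time_s: 30.45
position: [0.64, 0.0334, 0.1247]
orientation: [0.707, 0.707, -0.0, -0.0]
force: [-0.4, 0.0, -0.3]
gripper_width: 0.085
grasp_force: 0.0
```

Call:
pendant(steps=[0.085,0,0,-0.3,0,0,0,0.085,0,0,-0.7,0,0,0,0.085,0,0,-1,0,0,0,0.085,-0.2,-0.4,-1,0,0,0,0.085,-0.4,-0.8,-0.9,0,0,0,0.085,-0.6,-1.2,-0.7,0,0,0,0.085,-0.8,-1.6,-0.5,0,0,0,0.085,-0.85,-1.97,-0.4,0,0,0,0.085,-0.85,-1.97,-0.4,0,0,0,0.085,-0.85,-1.97,-0.4,0,0,0])

```text
time_s: 31.45
position: [0.4425, -0.0516, 0.1649]
orientation: [0.708, 0.706, 0.0, 0.0]
force: [0.2, -0.4, 0.6]
gripper_width: 0.085
grasp_force: 0.0
```

Call:
pendant(steps=[0.085,0,0,0,0,0,0,0.085,0,0,0,0,0,0])

```text
time_s: 31.65
position: [0.4446, -0.0515, 0.1659]
orientation: [0.707, 0.707, 0.001, 0.001]
force: [0.4, 0.3, 0.5]
gripper_width: 0.0852
grasp_force: 0.0
```

```bash
python3 - <<'E'
from h import *
top(); c=wr("w16",z=.035)
go(.4425,-.053,.032,0)
E
```

```text
white [[0.4, 0.437], [0.488, 0.341], [0.526, -0.441], [0.546, 0.427], [0.586, 0.322], [0.688, 0.418], [0.799, -0.556], [0.814, -0.383], [0.973, 0.57], [0.974, 0.639]]
red [[0.657, 0.032], [0.819, 0.169], [0.928, 0.492], [0.93, 0.62], [0.928, 0.366]]
tcp [ 0.4441 -0.0513  0.1654]
w [ 1433.5 -2659.7] [ 192.2 6760. ] 11474.5 [0.6791 0.5491]
r [435.3 265.3] [56.6 75.4] 2119.0 [ 0.6367 -0.1415]
r [451.6 195.4] [58.5 66.2] 1676.5 [ 0.6362 -0.0634]
r [248.2 183.6] [59.9 61.6] 2863.5 [ 0.441  -0.0513]
r [480.1 121.9] [68.9 95.4] 2529.0 [0.6457 0.0057]
r [487.4  35.6] [66.9 80.6] 2568.0 [0.634  0.0737]
pos [ 0.4441 -0.0513  0.1654] shift [-0.0016 -0.0017  0.1334] [ 0.0011  0.0003 -0.0003]
```

Scaled: 0.133 m is 1.33, -0.003 m is -0.03.

Call:
pendant(steps=[0.085,-0.005,-0.03,0.5,0,0,0,0.085,-0.005,-0.03,1,0,0,0,0.085,-0.005,-0.03,1.33,0,0,0,0.085,-0.005,-0.03,1.33,0,0,0,0.085,-0.005,-0.03,1.33,0,0,0,0.085,-0.005,-0.03,1.33,0,0,0], clamp_n=50)

```text
time_s: 32.35
position: [0.4421, -0.0524, 0.034]
orientation: [0.707, 0.707, 0.001, 0.002]
force: [-0.2, -0.3, 0.7]
gripper_width: 0.0851
grasp_force: 0.0
```

Call:
pendant(steps=[0.054,0,0,0,0,0,0,0.054,0,0,0,0,0,0,0.054,0,0,0,0,0,0,0.054,0,0,0,0,0,0,0.054,0,0,0,0,0,0,0.054,0,0,0,0,0,0], clamp_n=50)

```text
time_s: 32.95
position: [0.4416, -0.0524, 0.0342]
orientation: [0.707, 0.707, 0.001, 0.002]
force: [-3.0, 0.6, 12.4]
gripper_width: 0.0564
grasp_force: 53.1
```

Call:
pendant(steps=[0.054,0,0,-0.4,0,0,0,0.054,0,0,-0.8,0,0,0,0.054,0,0,-1.2,0,0,0,0.054,0,0,-1.5,0,0,0,0.054,-0.1,0.3,-1.6,0,0,0,0.054,-0.2,0.7,-1.6,0,0,0,0.054,-0.3,1.1,-1.6,0,0,0,0.054,-0.36,1.5,-1.55,0,0,0,0.054,-0.36,1.8,-1.5,0,0,0,0.054,-0.36,1.99,-1.5,0,0,0])

```text
time_s: 33.95
position: [0.6403, -0.0882, 0.1812]
orientation: [0.708, 0.707, -0.0, -0.0]
force: [0.1, 0.1, -2.2]
gripper_width: 0.0561
grasp_force: 57.4
```

Call:
pendant(steps=[0.054,0,0,0,0,0,0,0.054,0,0,0.2,0,0,0,0.054,0,0,0.4,0,0,0,0.054,0,0,0.4,0,0,0,0.054,0,0,0.4,0,0,0])

```text
time_s: 34.45
position: [0.638, -0.088, 0.1422]
orientation: [0.707, 0.707, -0.0, -0.0]
force: [-0.1, 1.2, -1.2]
gripper_width: 0.0566
grasp_force: 57.4
```

```bash
python3 - <<'E'
from h import *
go(.6398,-.0875,.127,0)
c=cam("wrist"); cv2.imwrite("pics/w17.png",c["frame"])
w,_=masks(c["frame"])
for v in (150,190):
    u=np.flatnonzero(w[v,150:345])+150; print(v,u.min(),u.max(),ray(c,(u.min(),v),.093)[:2].round(4),ray(c,(u.max()+1,v),.093)[:2].round(4))
E
```

```text
pos [ 0.638  -0.088   0.1422] shift [0.0005 0.0018 0.0152] [-0.0009 -0.0002 -0.001 ]
150 202 307 [ 0.6066 -0.0393] [ 0.6728 -0.0394]
190 204 304 [ 0.6064 -0.0657] [ 0.6725 -0.0658]
```

View pics/w17.png

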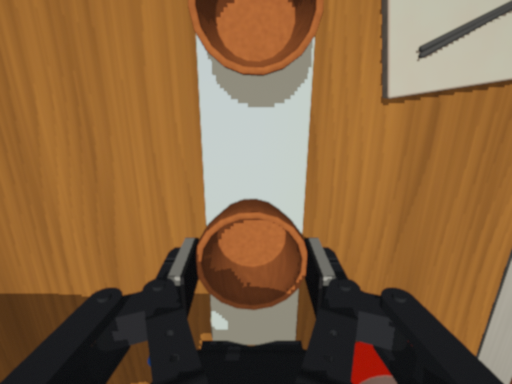

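Sleeve 0 stands on the board at px (257,30), and the held sleeve at (251,252) is over the middle line. I'll lower it.

Scaled: 0.0125 m is 0.125, 0.012 m is 0.12.

Call:
pendant(steps=[0.054,0,0.018,0.06,0,0,0,0.054,0,0.018,0.12,0,0,0,0.054,0,0.018,0.125,0,0,0,0.054,0,0.018,0.125,0,0,0])

```text
time_s: 34.9
position: [0.6404, -0.088, 0.129]
orientation: [0.707, 0.707, -0.0, -0.0]
force: [0.1, -0.8, -0.8]
gripper_width: 0.0569
grasp_force: 57.4
```

Call:
pendant(steps=[0.054,0,-0.005,0.01,0,0,0,0.054,0,-0.005,0.015,0,0,0,0.054,0,-0.005,0.015,0,0,0])

```text
time_s: 35.2
position: [0.6402, -0.0881, 0.1278]
orientation: [0.707, 0.707, -0.0, 0.0]
force: [0.6, -0.2, -1.6]
gripper_width: 0.0562
grasp_force: 57.4
```

Call:
pendant(steps=[0.054,0,0,0.008,0,0,0,0.054,0,0,0.01,0,0,0,0.054,0,0,0.01,0,0,0])

```text
time_s: 35.5
position: [0.6404, -0.0881, 0.1274]
orientation: [0.707, 0.707, 0.0, 0.0]
force: [-1.7, 0.4, 3.7]
gripper_width: 0.0565
grasp_force: 57.9
```

Call:
pendant(steps=[0.054,0,0,0.005,0,0,0,0.054,0,0,0.007,0,0,0,0.054,0,0,0.007,0,0,0])

```text
time_s: 35.8
position: [0.6404, -0.0881, 0.1274]
orientation: [0.707, 0.707, 0.0, 0.0]
force: [-5.0, 0.2, 7.6]
gripper_width: 0.0564
grasp_force: 58.4
```

Call:
pendant(steps=[0.06,0,0,0,0,0,0,0.07,0,0,0,0,0,0,0.085,0,0,0,0,0,0,0.085,0,0,0,0,0,0,0.085,0,0,0,0,0,0])

```text
time_s: 36.3
position: [0.6401, -0.0881, 0.1258]
orientation: [0.707, 0.707, -0.0, -0.0]
force: [0.1, 0.6, 0.7]
gripper_width: 0.085
grasp_force: 0.0
```

Call:
pendant(steps=[0.085,0,0,-0.3,0,0,0,0.085,0,0,-0.7,0,0,0,0.085,0,0,-1,0,0,0,0.085,0.4,0,-1,0,0,0,0.085,0.9,-0.05,-1,0,0,0,0.085,1.4,-0.1,-1,0,0,0,0.085,1.9,-0.2,-1,0,0,0,0.085,2.4,-0.3,-1,0,0,0,0.085,2.9,-0.4,-1,0,0,0,0.085,3.4,-0.5,-1,0,0,0])

```text
time_s: 37.3
position: [0.5908, 0.2495, 0.2262]
orientation: [0.707, 0.707, 0.0, 0.0]
force: [0.5, -0.4, 1.1]
gripper_width: 0.0848
grasp_force: 0.0
```

Call:
pendant(steps=[0.085,0.5,0,0.2,0,0,0,0.085,0.7,-0.04,0.5,0,0,0,0.085,0.7,-0.04,0.5,0,0,0,0.085,0.7,-0.04,0.5,0,0,0,0.085,0.7,-0.04,0.5,0,0,0,0.085,0.7,-0.04,0.5,0,0,0])

```text
time_s: 37.9
position: [0.5889, 0.3166, 0.1781]
orientation: [0.708, 0.706, 0.001, 0.001]
force: [0.3, 0.2, -0.7]
gripper_width: 0.0851
grasp_force: 0.0
```

```bash
python3 - <<'E'
from h import *
top();wr("w18")
go(.586,.322,.046,0)
E
```

```text
white [[0.527, -0.444], [0.546, 0.428], [0.586, 0.322], [0.796, -0.55], [0.972, 0.594]]
red [[0.658, -0.099], [0.657, 0.032], [0.818, 0.169], [0.929, 0.619], [0.929, 0.367], [0.928, 0.492]]
tcp [0.5886 0.3167 0.1777]
w [132.5 196.1] [101.6 471. ] 12664.0 [0.4783 0.308 ]
w [248.5 179.6] [53.1 54.5] 2241.0 [0.586  0.3235]
w [137.4 160.1] [52.1 58.8] 2373.5 [0.4874 0.3421]
w [197.3  52.4] [62.3 69.2] 3337.0 [0.5461 0.4289]
w [373.8  61.9] [84.6 98.8] 6506.0 [0.6868 0.4216]
w [19.3 43. ] [79.2 95.4] 3955.5 [0.4074 0.436 ]
r [308.6 328.1] [39.8 62.1] 1585.5 [0.6534 0.143 ]
r [447.8 286. ] [37.7 46.6] 1186.0 [0.8002 0.1998]
pos [0.5886 0.3167 0.1777] shift [ 0.0052 -0.003   0.1317] [ 0.0023 -0.0008 -0.0028]
```

Scaled: 0.131 m is 1.31, 0.006 m is 0.06.

Call:
pendant(steps=[0.085,0.06,-0.026,0.5,0,0,0,0.085,0.06,-0.026,1,0,0,0,0.085,0.06,-0.026,1.31,0,0,0,0.085,0.06,-0.026,1.31,0,0,0,0.085,0.06,-0.026,1.31,0,0,0,0.085,0.06,-0.026,1.31,0,0,0], clamp_n=60)

```text
time_s: 38.6
position: [0.5873, 0.3242, 0.0486]
orientation: [0.708, 0.707, 0.002, 0.001]
force: [-0.0, -0.6, -0.0]
gripper_width: 0.0849
grasp_force: 0.0
```

Call:
pendant(steps=[0.045,0,0,0,0,0,0,0.045,0,0,0,0,0,0,0.045,0,0,0,0,0,0,0.045,0,0,0,0,0,0,0.045,0,0,0,0,0,0,0.045,0,0,0,0,0,0], clamp_n=60)

```text
time_s: 39.2
position: [0.5862, 0.3241, 0.0474]
orientation: [0.707, 0.707, 0.001, 0.001]
force: [0.0, -0.2, 6.5]
gripper_width: 0.0479
grasp_force: 61.1
```

Call:
pendant(steps=[0.045,0,0,-0.5,0,0,0,0.045,0,0,-1,0,0,0,0.045,0,0,-1.5,0,0,0,0.045,0,0,-2,0,0,0,0.045,-0.4,0.1,-2.03,0,0,0,0.045,-0.9,0.2,-2.03,0,0,0,0.045,-1.4,0.3,-2.03,0,0,0,0.045,-1.9,0.4,-2.03,0,0,0,0.045,-2.4,0.5,-2.03,0,0,0,0.045,-2.9,0.54,-2.03,0,0,0])

```text
time_s: 40.2
position: [0.6382, 0.0358, 0.248]
orientation: [0.707, 0.707, 0.0, -0.0]
force: [0.9, -0.5, -2.8]
gripper_width: 0.0483
grasp_force: 63.6
```

Call:
pendant(steps=[0.045,-0.4,0,0,0,0,0,0.045,-0.4,0,0,0,0,0,0.045,-0.4,0,0,0,0,0,0.045,-0.4,0,0,0,0,0])

```text
time_s: 40.6
position: [0.6379, -0.0015, 0.2479]
orientation: [0.707, 0.707, 0.0, -0.0]
force: [0.2, 1.1, -2.4]
gripper_width: 0.0481
grasp_force: 63.6
```

```bash
python3 - <<'E'
from h import *
wr("w19",z=.128)
go(.64,.0334,.148,0)
E
```

```text
tcp [ 0.638 -0.001  0.248]
w [251.6 269.3] [81.2 97. ] 6116.0 [ 0.6375 -0.1381]
w [253.5 173.7] [ 65.4 231.8] 3835.5 [ 0.6397 -0.009 ]
w [253.8  35.5] [ 75.8 437.2] 9101.0 [0.6398 0.1337]
r [552.4 235.3] [187.5 313.9] 8212.5 [ 0.9276 -0.0502]
r [253.6 149.7] [65.4 65.5] 3322.5 [0.6393 0.0333]
r [425.1  18. ] [38.  44.9] 1060.5 [0.769 0.134]
pos [ 0.638 -0.001  0.248] shift [0.0344 0.0021 0.1   ] [-0.0004 -0.0005  0.0004]
```

Scaled: 0.0342 m is 0.342, 0.002 m is 0.02.

Call:
pendant(steps=[0.045,0.342,0.02,0.1,0,0,0,0.045,0.342,0.02,0.3,0,0,0,0.045,0.342,0.02,0.5,0,0,0,0.045,0.342,0.02,0.5,0,0,0,0.045,0.342,0.02,0.65,0,0,0,0.045,0.342,0.02,0.8,0,0,0,0.045,0.342,0.02,0.9,0,0,0,0.045,0.342,0.02,0.96,0,0,0,0.045,0.342,0.02,0.96,0,0,0,0.045,0.342,0.02,0.96,0,0,0])

```text
time_s: 41.65
position: [0.6404, 0.0317, 0.1523]
orientation: [0.708, 0.707, 0.0, 0.0]
force: [-0.7, 0.9, -1.7]
gripper_width: 0.048
grasp_force: 63.6
```

Call:
pendant(steps=[0.045,0,0,0.01,0,0,0,0.045,0,0,0.02,0,0,0,0.045,0,0,0.02,0,0,0])

```text
time_s: 41.95
position: [0.6403, 0.0318, 0.1504]
orientation: [0.707, 0.707, 0.0, 0.0]
force: [0.4, -0.1, -2.8]
gripper_width: 0.0481
grasp_force: 63.6
```

Call:
pendant(steps=[0.045,0.01,0,0.01,0,0,0,0.045,0.012,0,0.025,0,0,0,0.045,0.012,0,0.035,0,0,0,0.045,0.012,0,0.035,0,0,0])

```text
time_s: 42.35
position: [0.64, 0.0331, 0.1463]
orientation: [0.707, 0.707, -0.0, -0.0]
force: [0.0, 0.2, -3.3]
gripper_width: 0.0478
grasp_force: 63.6
```

Call:
pendant(steps=[0.045,0,0,0.005,0,0,0,0.045,0,0,0.01,0,0,0,0.045,0,0,0.01,0,0,0])

```text
time_s: 42.65
position: [0.6402, 0.033, 0.1456]
orientation: [0.707, 0.707, 0.0, 0.0]
force: [-0.3, -0.7, -2.0]
gripper_width: 0.0482
grasp_force: 63.6
```

Call:
pendant(steps=[0.055,0,0,0,0,0,0,0.065,0,0,0,0,0,0,0.085,0,0,0,0,0,0,0.085,0,0,0,0,0,0,0.085,0,0,0,0,0,0])

```text
time_s: 43.15
position: [0.6403, 0.033, 0.1458]
orientation: [0.707, 0.707, 0.0, 0.0]
force: [0.1, 0.2, 0.3]
gripper_width: 0.0851
grasp_force: 0.0
```

Call:
pendant(steps=[0.085,0,0,-0.3,0,0,0,0.085,0,0,-0.7,0,0,0,0.085,0,0,-1,0,0,0,0.085,0.3,-0.2,-1,0,0,0,0.085,0.7,-0.4,-1,0,0,0,0.085,1.1,-0.6,-1,0,0,0,0.085,1.5,-0.8,-0.8,0,0,0,0.085,1.9,-1,-0.6,0,0,0,0.085,2.3,-1.2,-0.5,0,0,0,0.085,2.7,-1.4,-0.4,0,0,0])

```text
time_s: 44.15
position: [0.4992, 0.3045, 0.185]
orientation: [0.708, 0.707, -0.0, -0.0]
force: [1.3, -0.0, -0.3]
gripper_width: 0.0848
grasp_force: 0.0
```

Call:
pendant(steps=[0.085,0.38,-0.12,0.1,0,0,0,0.085,0.38,-0.12,0.1,0,0,0,0.085,0.38,-0.12,0.1,0,0,0,0.085,0.38,-0.12,0.1,0,0,0,0.085,0.38,-0.12,0.1,0,0,0])

```text
time_s: 44.65
position: [0.4894, 0.3402, 0.1761]
orientation: [0.708, 0.706, 0.0, 0.0]
force: [0.3, -0.6, 0.2]
gripper_width: 0.0851
grasp_force: 0.0
```

```bash
python3 - <<'E'
from h import *
top();wr("w20")
go(.4875,.341,.047,0)
E
```

```text
white [[0.395, 0.455], [0.488, 0.34], [0.528, -0.445], [0.688, 0.418], [0.796, -0.55], [0.977, 0.573], [0.973, 0.636]]
red [[0.657, -0.099], [0.819, 0.17], [0.928, 0.493], [0.93, 0.62], [0.928, 0.366]]
tcp [0.4894 0.3402 0.1761]
w [384.6 259.3] [34.4 82.7] 5304.0 [0.6216 0.264 ]
w [249.5 185.3] [53.  54.5] 2244.0 [0.4873 0.3422]
w [321.   83.6] [60.3 66.2] 3087.5 [0.5458 0.4288]
w [489.  92.] [77.  98.8] 4778.5 [0.6838 0.422 ]
w [143.5  65.6] [ 87.6 126.3] 5590.0 [0.4034 0.4428]
pos [0.4894 0.3402 0.1761] shift [ 0.0008 -0.0019  0.1291] [ 0.0007 -0.0002 -0.0028]
```

Scaled: 0.129 m is 1.29, 0.1 m is 1.

Call:
pendant(steps=[0.085,0.015,-0.02,0.5,0,0,0,0.085,0.015,-0.02,1,0,0,0,0.085,0.015,-0.02,1.29,0,0,0,0.085,0.015,-0.02,1.29,0,0,0,0.085,0.015,-0.02,1.29,0,0,0,0.085,0.015,-0.02,1.29,0,0,0], clamp_n=60)

```text
time_s: 45.35
position: [0.4887, 0.3434, 0.0494]
orientation: [0.708, 0.707, 0.002, 0.001]
force: [0.7, 1.1, 0.0]
gripper_width: 0.0852
grasp_force: 0.0
```

Call:
pendant(steps=[0.045,0,0,0,0,0,0,0.045,0,0,0,0,0,0,0.045,0,0,0,0,0,0,0.045,0,0,0,0,0,0,0.045,0,0,0,0,0,0,0.045,0,0,0,0,0,0], clamp_n=60)

```text
time_s: 45.95
position: [0.4877, 0.3433, 0.0486]
orientation: [0.707, 0.707, 0.001, 0.0]
force: [-0.5, -1.6, 6.1]
gripper_width: 0.0476
grasp_force: 61.5
```

Call:
pendant(steps=[0.045,0,0,-0.5,0,0,0,0.045,0,0,-1,0,0,0,0.045,0,0,-1.5,0,0,0,0.045,0,0,-2,0,0,0,0.045,-0.4,0.2,-2.13,0,0,0,0.045,-0.8,0.4,-2.13,0,0,0,0.045,-1.2,0.6,-2.13,0,0,0,0.045,-1.6,0.8,-2.13,0,0,0,0.045,-2,1,-2.13,0,0,0,0.045,-2.4,1.2,-2.13,0,0,0])

```text
time_s: 46.95
position: [0.6065, 0.101, 0.2597]
orientation: [0.707, 0.707, 0.0, -0.0]
force: [0.8, 0.6, -2.0]
gripper_width: 0.0481
grasp_force: 63.4
```

Call:
pendant(steps=[0.045,-0.4,0.2,0,0,0,0,0.045,-0.9,0.32,0,0,0,0,0.045,-1.4,0.32,0,0,0,0,0.045,-1.8,0.32,0,0,0,0,0.045,-2.23,0.32,0,0,0,0,0.045,-2.23,0.32,0.1,0,0,0,0.045,-2.23,0.32,0.1,0,0,0,0.045,-2.23,0.32,0.1,0,0,0,0.045,-2.23,0.32,0.1,0,0,0])

```text
time_s: 47.85
position: [0.6382, -0.119, 0.2499]
orientation: [0.707, 0.707, 0.0, -0.0]
force: [-0.1, 0.5, -2.6]
gripper_width: 0.0478
grasp_force: 63.4
```

```bash
python3 - <<'E'
from h import *
wr("w21",z=.128,zw=.154)
go(.64,-.0881,.148,0)
E
```

```text
tcp [ 0.6383 -0.119   0.2501]
w [251.9 268.7] [82.7 95.7] 6136.5 [ 0.6382 -0.189 ]
w [252.4 175.2] [ 64.6 237.1] 3703.0 [ 0.6385 -0.1003]
w [253.9  -8.1] [ 75.8 620.4] 10165.5 [0.6392 0.027 ]
w [255.  -13.6] [72.8 79.8] 1301.0 [0.64   0.0301]
r [378. 283.] [40.8 91.7] 2515.0 [ 0.7689 -0.2241]
r [554.  233.3] [195.9 318.3] 8741.0 [ 0.9313 -0.1665]
r [254.  153.2] [64.2 64.6] 3221.0 [ 0.6399 -0.0877]
pos [ 0.6383 -0.119   0.2501] shift [0.0309 0.0017 0.1021] [ 0.0005 -0.      0.0009]
```

View pics/w21.png

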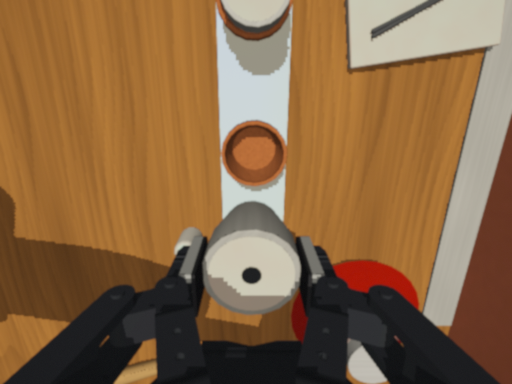

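Sleeve 0 now holds its mould at px (254,10). Sleeve 1 is empty at (254,153), and the held mould is ready to go in.

Call:
pendant(steps=[0.045,0.325,0.02,0.1,0,0,0,0.045,0.325,0.02,0.3,0,0,0,0.045,0.325,0.02,0.5,0,0,0,0.045,0.325,0.02,0.5,0,0,0,0.045,0.325,0.02,0.65,0,0,0,0.045,0.325,0.02,0.8,0,0,0,0.045,0.325,0.02,0.9,0,0,0,0.045,0.325,0.02,0.97,0,0,0,0.045,0.325,0.02,0.97,0,0,0,0.045,0.325,0.02,0.97,0,0,0])

```text
time_s: 48.9
position: [0.6402, -0.0881, 0.1527]
orientation: [0.708, 0.707, 0.0, 0.0]
force: [-0.2, -0.7, -1.0]
gripper_width: 0.048
grasp_force: 63.4
```

Call:
pendant(steps=[0.045,0,0,0.01,0,0,0,0.045,0,0,0.02,0,0,0,0.045,0,0,0.02,0,0,0])

```text
time_s: 49.2
position: [0.6402, -0.088, 0.1509]
orientation: [0.707, 0.707, 0.0, 0.0]
force: [-0.4, 0.2, -2.3]
gripper_width: 0.0476
grasp_force: 63.4
```

Scaled: 0.0035 m is 0.035, 0.0025 m is 0.025.

Call:
pendant(steps=[0.045,0.006,0,0.01,0,0,0,0.045,0.006,0,0.025,0,0,0,0.045,0.006,0,0.035,0,0,0,0.045,0.006,0,0.035,0,0,0])

```text
time_s: 49.6
position: [0.6399, -0.0873, 0.1468]
orientation: [0.707, 0.707, -0.0, -0.0]
force: [-0.0, 0.8, -1.0]
gripper_width: 0.0478
grasp_force: 63.4
```

Call:
pendant(steps=[0.055,0,0,0,0,0,0,0.065,0,0,0,0,0,0,0.085,0,0,0,0,0,0,0.085,0,0,0,0,0,0,0.085,0,0,0,0,0,0])

```text
time_s: 50.1
position: [0.6402, -0.0874, 0.1473]
orientation: [0.707, 0.707, 0.0, 0.0]
force: [-0.1, -0.6, 0.7]
gripper_width: 0.085
grasp_force: 0.0
```

Call:
pendant(steps=[0.085,0,0,-0.3,0,0,0,0.085,0,0,-0.7,0,0,0,0.085,0,0,-1.1,0,0,0,0.085,-0.4,-0.2,-1.5,0,0,0,0.085,-0.8,-0.5,-1.6,0,0,0,0.085,-0.8,-0.5,-1.6,0,0,0,0.085,-0.8,-0.5,-1.6,0,0,0,0.085,-0.8,-0.5,-1.6,0,0,0,0.085,-0.8,-0.5,-1.6,0,0,0])

```text
time_s: 51.0
position: [0.5901, -0.1661, 0.3058]
orientation: [0.707, 0.707, -0.0, -0.001]
force: [0.3, 0.6, -0.3]
gripper_width: 0.085
grasp_force: 0.0
```

```bash
python3 - <<'E'
from h import *
c=wr("w22",z=.128,zw=.154)
s=cam("scene")["frame"]; t=cam("top")["frame"]
a=cv2.resize(s[140:340,100:360],None,fx=2,fy=2,interpolation=cv2.INTER_CUBIC); b=cv2.resize(t[120:220,190:385],(520,267))
f=c["frame"]
cv2.imwrite("pics/s22.png",a)
cv2.imwrite("pics/m22.png",cv2.resize(np.vstack([cv2.resize(f[:280,120:380],(520,560)),b]),None,fx=.7,fy=.7))
E
```

```text
tcp [ 0.5902 -0.166   0.3058]
w [397.1 279.4] [26.5 77.1] 1478.5 [ 0.7571 -0.2884]
w [296.6  78. ] [ 75.1 290.1] 11955.0 [ 0.6304 -0.0717]
r [375.2 265. ] [ 98.4 122.8] 8616.5 [ 0.7422 -0.2865]
r [522.2 217.2] [ 83.4 429.6] 6792.0 [ 0.9036 -0.2218]
```

View pics/s22.png

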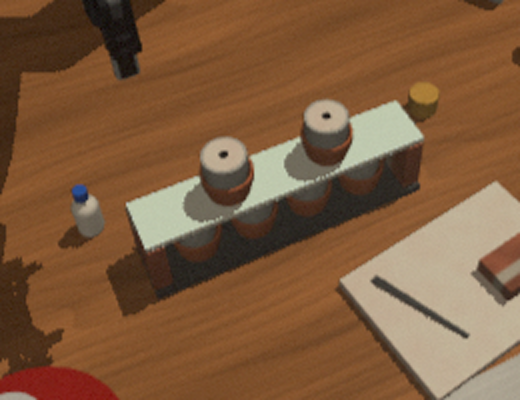

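View pics/m22.png

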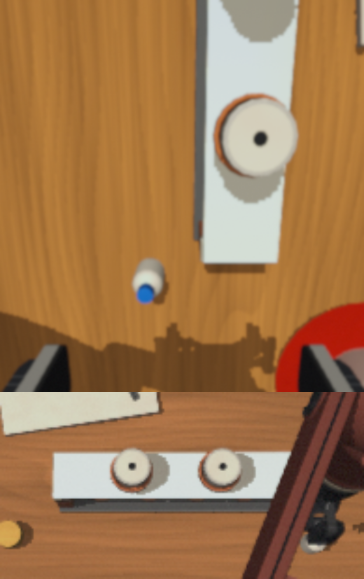

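Both sleeves stand upright on the board's middle line with moulds fully seated (scene crop px (225,170) and (326,130)). The board sits square, and the arm is clear.

```bash
python3 -c "
from workcell import manip
print(manip.close_job())"
```

```text
the job is handed in; nothing more can be done
None
```

The kiln rack is loaded and the job handed in at about 51 s: both empty sleeves filled, the board square on the bricks, and the two loose sleeves upright on its middle line, each with a mould seated; one spare is left over, and the hand-in returned no verdict.

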